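# Load the bottle crate and lock its retaining bar

## Robot

A 7-joint arm with a two-finger parallel gripper is mounted at the origin on the work surface. World frame = base frame: x ahead of the robot, y to its left, z up, the work surface at z = 0. Lengths are in m, angles in rad, forces in N, time in s.
With the tool pointing down it reaches from about 0.425 to 0.875 m from the base axis. Payload 4.7 kg.
Tool frame: the origin (TCP) lies on the centre line of the jaws, within the pads' length; the fingertips stand ahead of it and the grasp point (between the pads) lies 2 mm behind it (nose_length is the z of the fingertips in the tool frame, in m); z points along the fingers, y is the line along which they close (so a half turn about z gives the same grasp; the last joint's range is limited). The gripper opens to 87 mm and grips with 3 to 60 N. Pads are 19 mm wide; open, the fingers measure 117 mm over their backs; the gripper's body (75 mm by 190 mm) begins 51 mm behind the grasp point.
Start: joints at [1.152, 0.321, -0.07, 1.45, 0.023, 1.371, -0.057], TCP at [0.273, -0.59, 0.24] pointing down, gripper open.
Joint ranges: [-2.86, 2.86], [-0.3, 2.09], [-1.38, 1.24], [0.06, 2.45], [-1.56, 4.7], [0.09, 2.05], [-2.69, 2.69]. Speed limits (rad/s): [2.57, 2.57, 3.14, 3.14, 3.14, 3.14, 3.14].

## Interface

Orientations are given as a rotation vector (axis times angle).
In Python, from bench import * gives the robot as it stands.
- The arm moves only by the tool send_rows, never from a script. Its arguments are lists of equal length, an entry for each row: "xyz": the shift along the tool's x, y, z in mm, a list of three; "dr": the turn, a rotation vector about the tool's x, y, z in rad, a list of three. A call has exactly 10 rows; each row is the pose to reach, as a shift and turn from the pose commanded when the call began, along the tool's axes at that moment; what a row does not reach only later rows make up. A row lasts 1/12 s, in which the tool goes at most 41.7 mm and 7.16 degrees, less where a joint would pass 70% of its speed; a pose out of reach is approached as far as the arm can. A call with a gripper value outside its range is refused whole. "jaw" is the finger opening in mm, from 0 to 87, set as the call begins (left out, the last holds). The fingers move at their own pace and stop on an object; "grip_force" is the grip in N (left out, the last holds). Time passes only in rows, so rows that repeat a pose let the fingers close, or fill a call up. It gives the time, the measured TCP pose, the force, the opening and the grip force at its end, in the units of the state.
- get_state(): the state, without advancing time (a new reading comes with each control period).
- get_image(name): name is "scene" or "top"; returns the picture (420x560x3 uint8, red, green, blue); there is no depth.
- calibration(name): a dict with "vfov" (degrees; the focal length in pixels is half the picture's height over the tangent of half this angle, whatever the lens; pixels are square), "cx", "cy" (the principal point, pixels), "k1" (the pictures are not rectified: a ray, as slopes to the right and down, at radius r is drawn at 1 + k1 r^2 times it, then the intrinsics apply), "rvec" (rotation vector, rad) and "tvec" (3), from world to camera coordinates, as OpenCV has them. Camera axes: x right, y down, z forward; pixel columns grow to the right and rows downward; lengths in m; the calibration is good to about 2 mm. A picture is of the moment at which its call begins. calibration takes no time and is no camera call.
- close_job(): hands the job in; it is judged then, once.
The state is a dict: "time": time; "joint_positions": joint angles; "qd": joint speeds; "joint_torque": joint torques, N m; "position": TCP position; "tool_rot": TCP orientation; "ft_force": force on the tool from outside, world axes, zero at the start; "torque": the same for the moment, N m; "grip_width": opening from 0.0 (shut) to 1.0 (fully open); "grip_force": force on a finger pad.
Only numpy, scipy, OpenCV 4.12 (cv2) and the standard library are available. Lean on these libraries where they do the work, as an engineer would, in place of code of your own. Each camera call takes 0.05 s, during which the arm holds its last target. There are 200 camera calls.

## Task

Get the red bottle crate ready for transport: swing its keeper handle fully open, slide the retaining bar out from under the hook and take it off, stand every one of the loose white bottles from the bench upright in the crate, one to a cell, then lay the bar back in its saddles with its end pushed home under the hook and turn the keeper handle back over the bar until it drops into its notch. Leave the jar, the funnel and the jug where they stand.

Things in the scene. Friction and masses are not known exactly. Their poses are not given: they have to be found in the camera images.
- crate: red plastic crate fixed to the bench, 200 x 200 outside plus an 8 lip, rim 120 high, walls 5, inner floor at 6, four cells, dividers 86 high. Origin: centre of its underside on the bench; z up; y along the bar, from the hook (-y end) to the keeper handle (+y end). The bar lies over its middle (x = 0) along y; with the bar on, bottles cannot pass it.
- cell1 (a point): centre of the floor of one crate cell (crate x -53, y -49); the cell is 84 (x) by 92 (y) clear; axes as the crate's
- cell2 (a point): centre of the floor of one crate cell (crate x -53, y +49); the cell is 84 (x) by 92 (y) clear; axes as the crate's
- cell3 (a point): centre of the floor of one crate cell (crate x +53, y -49); the cell is 84 (x) by 92 (y) clear; axes as the crate's
- cell4 (a point): centre of the floor of one crate cell (crate x +53, y +49); the cell is 84 (x) by 92 (y) clear; axes as the crate's
- bar_home (a point): where the middle of the bar's underside lies when the bar is home: 124 above the bench, on the flat saddle tops at crate y -138 to -96 and 96 to 164; axes as the crate's. Home has a play of 3 in x, -3 to +7 in y. Saddle cheeks, 7 high, guide the bar's sides at x = +-27.5, at crate y -115 to -97 and 97 to 109 (6 thick).
- hook (a point): middle of the hook's front lower edge (crate y -115). The hook is a metal roof 5 thick, 11 above the saddle, 67 wide, reaching 20 back from here to a wall. At home the bar's end is 17 under it; the bar must be slid at least 18 towards crate +y along the saddles before it can be lifted off, and is laid the same way: down 18 or more short, then pushed home under the hook.
- bar_grip (a point): galvanised retaining bar, flat, 48 wide, 260 long (own y), 6 thick, 0.35 kg, same either way round, home in the crate at the start. In its middle a square black grip 26 x 26, from 6 to 51 above the bar's underside; this point is its centre, 28.5 above the underside; z up. On top, 103 from the middle towards each end, a rib 36 wide, 6 long, 8 high, that lies just inside of the locked handle's arm.
- keeper (a joint): keeper handle's angle about its upright post: 0 locked in its notch, arm along crate +x across the bar; anticlockwise from above to 1.6, open stop, arm along crate +y. A face cam lifts it: no lift up to 0.12, then steeply to the crest, 9.5 mm at 0.6, 8 mm at 0.75, evenly down to 3.5 mm at 1.6; a 15-19 N spring runs it down from the crest to either end. Turning: to 6 N at the knob. If the bar is not home its rib stops the drop.
- keeper_knob (a point): centre of the handle's black upright knob, dia 24, 40 tall (20 above and below this point), at the arm's end 88 from the post; about 159 above the bench when locked, more as the cam lifts it. Below the knob the arm, 18 wide and 8 thick; its top is 20 below this point.
- keeper_pivot (a point): point on the axis of the handle's post (crate x -50, y 120), level with the knob's centre
- bottle1_mid (a point): first white plastic bottle, round, dia 70, 144 tall, about 0.2 kg, part filled, standing on the bench: body dia 70 up to 98, sloping shoulder to 110, then a black screw cap dia 38 from 114 to 144 (the easiest place to take it, from above). This point is on its axis, half-way up (72 above its foot); z along its axis. May be absent.
- bottle2_mid (a point): second white plastic bottle, round, dia 70, 144 tall, about 0.2 kg, part filled, standing on the bench: body dia 70 up to 98, sloping shoulder to 110, then a black screw cap dia 38 from 114 to 144 (the easiest place to take it, from above). This point is on its axis, half-way up (72 above its foot); z along its axis. May be absent.
- bottle3_mid (a point): third white plastic bottle, round, dia 70, 144 tall, about 0.2 kg, part filled, standing on the bench: body dia 70 up to 98, sloping shoulder to 110, then a black screw cap dia 38 from 114 to 144 (the easiest place to take it, from above). This point is on its axis, half-way up (72 above its foot); z along its axis. May be absent.
- bottle4_mid (a point): fourth white plastic bottle, round, dia 70, 144 tall, about 0.2 kg, part filled, standing on the bench: body dia 70 up to 98, sloping shoulder to 110, then a black screw cap dia 38 from 114 to 144 (the easiest place to take it, from above). This point is on its axis, half-way up (72 above its foot); z along its axis. May be absent.
- jar: amber glass jar with white cap, dia 68, 85 tall, stays where it is; origin: centre of its foot
- funnel: yellow funnel standing on its wide rim, dia 94, 100 tall, stays where it is; origin: centre of its foot
- jug: white plastic jug with a handle, dia 100, about 195 tall, stays where it is; origin: centre of its foot

How it is judged:
By the outcome, as a careful person would: the job done as asked, in the order asked, and still so for the second after the job is handed in, with the robot touching nothing.
Of bottle1, bottle2, bottle3, bottle4 only 2 to 4 are there at a start; the rules pass over those that are not, and their reading is None.
At some moment in a run one of bottle1, bottle2, bottle3, bottle4, bar may be knocked a few centimetres aside while the robot is not near it.
It also fails if it takes over 210 s, if anything falls off the work surface, if the arm or the gripper's body presses on something with over 40 N, if the wrist force passes 120 N, or if a joint passes its speed limit or range.

## Working session

There is one attempt and no reset: what is moved stays moved. The work goes in short steps, Python scripts to look and compute and a tool call to move; the robot and the scene stay as the last step left them, time stands still between calls to the robot, and variables do not carry over. Pictures are saved under pics/ and viewed, at most 14 in all, crops included, and the job is handed in when it is done.

Besides the shell and the picture viewer there is one more tool, called after "Call:" as name(argument=value, ...) on one line, values as JSON. send_rows: Moves the arm, as the interface text tells. Its arguments: {"type":"object","properties":{"xyz":{"type":"array"},"dr":{"type":"array"},"jaw":{"type":"number"},"grip_force":{"type":"number"}},"required":["xyz","dr"]}

```bash
ls; mkdir -p pics; python3 - <<'E'
from bench import *
import cv2
s=get_state();print(s)
for n in("scene","top"):
    print(calibration(n)); im=get_image(n); cv2.imwrite(f"pics/{n}0.png",im[:,:,::-1])
E
```

```text
pics
{'time': 0.0, 'joint_positions': array([ 1.15207526,  0.32182724, -0.07009345,  1.45161344,  0.02257386,
        1.37083546, -0.05690142]), 'qd': array([ 4.66782190e-04,  2.41765156e-05, -8.52375837e-04,  1.57118966e-03,
        8.77012899e-04,  7.85014744e-04,  6.95030049e-04]), 'joint_torque': array([ 4.26322285e-04, -4.91281486e+01, -4.03501410e-01, -3.12525702e+01,
       -6.39788643e-02,  4.38749744e-02,  1.61533899e-04]), 'position': array([ 0.27238748, -0.5896136 ,  0.23848971]), 'tool_rot': array([-3.06650941e+00, -6.74232303e-01,  7.44897349e-04]), 'ft_force': array([-0.59842256,  0.26755735, -1.11227409]), 'torque': array([-0.0025791 ,  0.02027837,  0.00555026]), 'grip_force': 0.0, 'grip_width': 1.0032858413874255}
{'vfov': 49.54762478366692, 'cx': 276.65620623660715, 'cy': 214.52754607812238, 'k1': -0.11831884204561204, 'rvec': array([ 2.18723375,  0.7873928 , -0.37678168]), 'tvec': array([-0.44777137, -0.17094459,  1.45896583])}
{'vfov': 43.255532409430046, 'cx': 277.4189309549509, 'cy': 206.72790717676676, 'k1': -0.059463374295374, 'rvec': array([ 2.13679575, -2.13255841,  0.12381732]), 'tvec': array([-0.00793638,  0.63244149,  1.12516675])}
```

View pics/scene0.png

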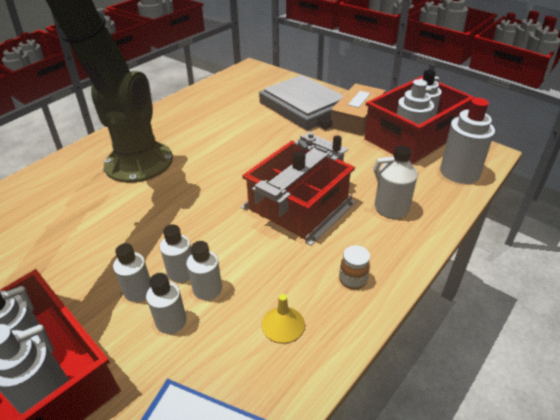

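View pics/top0.png

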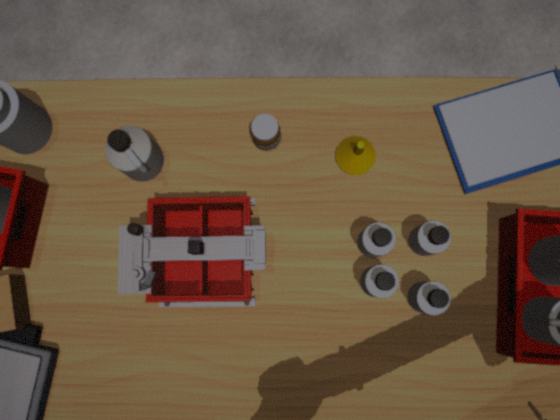

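```bash
cat > h.py <<'E'
from bench import *
import cv2, numpy as np
from scipy.spatial.transform import Rotation as R
def cam(n):
    c=calibration(n); f=210/np.tan(np.radians(c['vfov'])/2)
    return np.array([[f,0,c['cx']],[0,f,c['cy']],[0,0,1]]),np.array([c['k1'],0,0,0.]),c['rvec'],c['tvec']
def ray(n,uv):
    K,d,r,t=cam(n); p=cv2.undistortPoints(np.array(uv,float).reshape(-1,1,2),K,d)[:,0]
    M=cv2.Rodrigues(r)[0]; return -M.T@t, np.c_[p,np.ones(len(p))]@M
def onz(n,uv,z):
    o,D=ray(n,uv); return o+D*((z-o[2])/D[:,2])[:,None]
def proj(n,P):
    K,d,r,t=cam(n); return cv2.projectPoints(np.array(P,float).reshape(-1,1,3),r,t,K,d)[0][:,0]
def tri(a,b):
    (o1,d1),(o2,d2)=ray('top',a),ray('scene',b); A=np.c_[d1[0],-d2[0]]
    s=np.linalg.lstsq(A,o2-o1,rcond=None)[0]; p,q=o1+s[0]*d1[0],o2+s[1]*d2[0]
    return (p+q)/2, np.linalg.norm(p-q)
def blobs(m,amin):
    k,l,s,c=cv2.connectedComponentsWithStats(m.astype(np.uint8))
    return [(s[i,4],c[i].round(1),s[i,:4]) for i in range(1,k) if s[i,4]>=amin]
def delta(p):  # world target -> tool-frame mm
    s=get_state(); return (R.from_rotvec(s['tool_rot']).inv().apply(np.array(p)-s['position'])*1000).round(1)
def save(n,im,box=None,k=1):
    if box: x0,y0,x1,y1=box; im=cv2.resize(im[y0:y1,x0:x1],None,fx=k,fy=k,interpolation=cv2.INTER_CUBIC)
    cv2.imwrite(f'pics/{n}.png',im[:,:,::-1])
E
python3 - <<'E'
from h import *
im=cv2.imread('pics/top0.png')[:,:,::-1]; sc=cv2.imread('pics/scene0.png')[:,:,::-1]
save('crop0',im,(100,180,290,320),4)
for n,i in(('top',im),('scene',sc)):
    m=i.max(2)<50
    print(n,[b for b in blobs(m,30) if b[0]<700])
# red crate
hsv=cv2.cvtColor(im,cv2.COLOR_RGB2HSV)
m=((hsv[...,0]<8)|(hsv[...,0]>172))&(hsv[...,1]>170)&(hsv[...,2]>70); m[:,:110]=0;m[:,300:]=0
ys,xs=np.nonzero(m); print(xs.min(),xs.max(),ys.min(),ys.max()); print(cv2.minAreaRect(np.c_[xs,ys].astype(np.float32)))
E
```

```text
top [(np.int32(75), array([  5.5, 101.1]), array([ 2, 91,  7, 21], dtype=int32)), (np.int32(526), array([ 32.9, 111. ]), array([17, 91, 34, 40], dtype=int32)), (np.int32(361), array([118.8, 140.2]), array([108, 130,  23,  22], dtype=int32)), (np.int32(46), array([156.5, 148.7]), array([152, 141,  10,  17], dtype=int32)), (np.int32(63), array([  6.4, 176.5]), array([  0, 174,  14,   6], dtype=int32)), (np.int32(213), array([  4. , 197.4]), array([  0, 186,  11,  29], dtype=int32)), (np.int32(274), array([158.8, 221.8]), array([153, 206,  12,  30], dtype=int32)), (np.int32(89), array([205. , 223.4]), array([203, 208,   5,  28], dtype=int32)), (np.int32(184), array([542.3, 219.9]), array([525, 216,  35,   8], dtype=int32)), (np.int32(138), array([135. , 228.6]), array([128, 223,  15,  12], dtype=int32)), (np.int32(163), array([414. , 239.8]), array([409, 227,  12,  24], dtype=int32)), (np.int32(278), array([437.7, 235. ]), array([428, 227,  21,  17], dtype=int32)), (np.int32(231), array([380.9, 236.5]), array([372, 229,  19,  17], dtype=int32)), (np.int32(55), array([360.5, 243.6]), arr
[... 1678 characters left out ...]
p.int32(66), array([555.3, 149.7]), array([549, 137,  11,  25], dtype=int32)), (np.int32(37), array([336.3, 145.2]), array([334, 140,   5,  11], dtype=int32)), (np.int32(91), array([402.2, 155.4]), array([395, 148,  15,  13], dtype=int32)), (np.int32(62), array([299.2, 162.4]), array([294, 157,  10,  12], dtype=int32)), (np.int32(60), array([329. , 195.4]), array([322, 187,  16,  17], dtype=int32)), (np.int32(77), array([161.5, 288.7]), array([153, 282,  16,  12], dtype=int32)), (np.int32(47), array([  1.5, 302. ]), array([  0, 295,   5,  14], dtype=int32)), (np.int32(48), array([ 38.2, 417.2]), array([ 31, 413,  14,   7], dtype=int32))]
146 250 196 301
((198.0, 248.5), (105.0, 104.0), 90.0)
```

View pics/crop0.png

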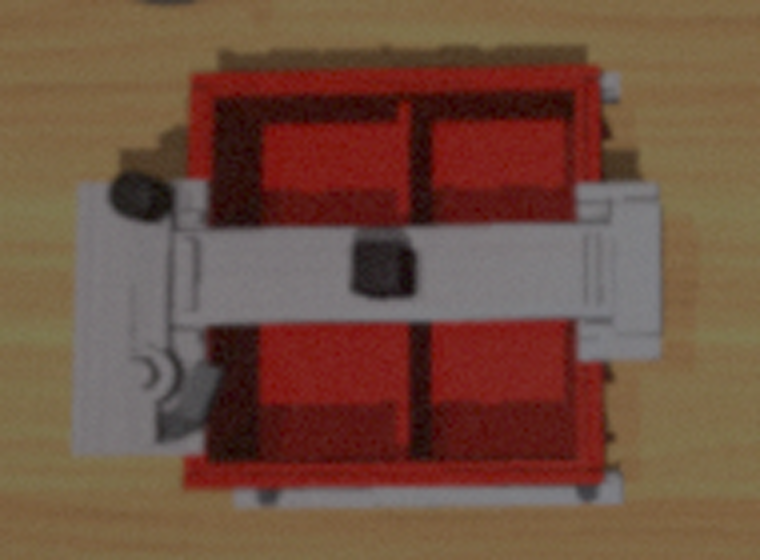

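```bash
python3 - <<'E'
from h import *
np.set_printoptions(precision=4,suppress=True)
c=lambda L:np.array(L)/4-0.375+np.array([100,180])
print('cam',ray('top',[[0,0]])[0])
P=onz('top',c([[191,73],[602,67],[603,483],[185,487]]),.12);print(P,P.mean(0),[np.linalg.norm(P[i]-P[i-1]) for i in range(4)])
for i,j in((0,1),(3,2)): d=P[i]-P[j];print('yaw',np.arctan2(-d[0],d[1]))
for i,j in((0,3),(1,2)): d=P[i]-P[j];print('yaw',np.arctan2(d[1],d[0]))
B=onz('top',c([[210,227],[575,223],[210,325],[575,320]]),.13);print(B)
for i,j in((0,1),(2,3)): d=B[i]-B[j];print('yaw bar',np.arctan2(-d[0],d[1]))
print('grip top', onz('top',c([[382,264]]),.175), 'knob top',onz('top',c([[140,194]]),.179))
print('saddle corners',onz('top',c([[76,182],[72,455],[660,183],[660,358]]),.124))
print('tri grip',tri([195.6,246.9],[299.2,159]),'knob',tri([135,228.6],[336.5,143]))
for uv in ([437.7,235],[380.9,236.5],[384.1,279.4],[437.1,297.6]): print(onz('top',[uv],.140))
E
```

```text
cam [ 0.4658 -0.0384  1.2031]
[[0.6404 0.2637 0.12  ]
 [0.6434 0.048  0.12  ]
 [0.4304 0.0452 0.12  ]
 [0.4266 0.2589 0.12  ]] [0.5352 0.154  0.12  ] [np.float64(0.2138083563969841), np.float64(0.2156644808361452), np.float64(0.21306181849198408), np.float64(0.21370509347925087)]
yaw 0.013906535236409622
yaw 0.017364585183545615
yaw 0.02233561445880347
yaw 0.013162718760036914
[[0.5588 0.2479 0.13  ]
 [0.5613 0.0601 0.13  ]
 [0.5087 0.2461 0.13  ]
 [0.5121 0.0595 0.13  ]]
yaw bar 0.013444888615818934
yaw bar 0.018153038273778975
grip top [[0.537  0.1502 0.175 ]] knob top [[0.5707 0.2703 0.179 ]]
saddle corners [[0.5825 0.321  0.124 ]
 [0.4423 0.3169 0.124 ]
 [0.5825 0.0172 0.124 ]
 [0.4933 0.0166 0.124 ]]
tri grip (array([0.536 , 0.1528, 0.1571]), np.float64(0.0007089281699422797)) knob (array([0.571 , 0.2746, 0.1599]), np.float64(0.0018423011970864075))
[[ 0.5615 -0.3315  0.14  ]]
[[ 0.5585 -0.2173  0.14  ]]
[[ 0.473  -0.2218  0.14  ]]
[[ 0.4372 -0.326   0.14  ]]
```

```bash
cat >> h.py <<'E'
YAW=.0165; C0=np.array([.5353,.1535])
def crate(x,y,z): # crate mm -> world m
    c,s=np.cos(YAW),np.sin(YAW); return np.array([C0[0]+(c*x-s*y)/1e3, C0[1]+(s*x+c*y)/1e3, z/1e3])
def target(p,head):  # head: world heading of tool y, tool down
    s=get_state(); T=R.from_rotvec(s['tool_rot'])
    y=np.array([np.cos(head),np.sin(head),0]); z=np.array([0,0,-1.]); G=R.from_matrix(np.c_[np.cross(y,z),y,z])
    return delta(p),(T.inv()*G).as_rotvec().round(4)
def wc(p): # world -> crate mm
    d=(np.array(p)-np.r_[C0,0])*1e3; c,s=np.cos(YAW),np.sin(YAW); return np.array([c*d[0]+s*d[1],-s*d[0]+c*d[1],d[2]]).round(1)
H0=-np.pi/2+YAW
E
python3 - <<'E'
from h import *
import bench
print([n for n in dir(bench) if not n.startswith('__')], getattr(bench,'nose_length',None))
print(crate(38,120,159),target(crate(38,120,280),H0))
E
```

```text
['MotionError', 'calibration', 'close_job', 'get_image', 'get_state', 'nose_length'] 0.017
[0.57131492 0.27411064 0.159     ] (array([ 633.7, -658.8,  -40.3]), array([-1.600e-03,  4.000e-04,  4.164e-01]))
```

Call:
send_rows(xyz=[[30, -30, -20], [60, -62, -40], [90, -93, -40], [120, -125, -40], [150, -156, -40], [180, -187, -40], [210, -218, -40], [240, -249, -40], [270, -281, -40], [300, -312, -40]], dr=[[0, 0, 0], [0, 0, 0], [0, 0, 0], [0, 0, 0], [0, 0, 0], [0, 0, 0], [0, 0, 0], [0, 0, 0], [0, 0, 0], [0, 0, 0]], jaw=50)

```text
time: 0.93
position: [0.4062, -0.2017, 0.2793]
tool_rot: [3.068, 0.674, -0.001]
ft_force: [1.1, -0.7, 0.4]
grip_width: 0.572
grip_force: 0.0
```

Call:
send_rows(xyz=[[30, -31, 0], [60, -62, 0], [90, -94, 0], [120, -125, 0], [150, -156, 0], [180, -187, 0], [210, -218, 0], [240, -249, 0], [265, -276, 0], [285, -296, 0]], dr=[[0, 0, 0.04], [0, 0, 0.08], [0, 0, 0.12], [0, 0, 0.16], [0, 0, 0.2], [0, 0, 0.24], [0, 0, 0.28], [0, 0, 0.33], [0, 0, 0.38], [0, 0, 0.416]])

```text
time: 1.77
position: [0.5408, 0.1871, 0.2794]
tool_rot: [-3.141, -0.024, 0.0]
ft_force: [0.4, -0.6, 0.6]
grip_width: 0.573
grip_force: 0.0
```

```bash
python3 - <<'E'
from h import *
s=get_state();print(s['time'],s['position'],wc(s['position']),s['joint_positions'].round(2),s['grip_width'])
print(target(crate(38,120,170),H0))
E
```

```text
1.7667 [0.54076062 0.18713825 0.27935441] [  6.   33.5 279.4] [ 0.35  0.22 -0.85  1.57  0.17  1.43 -2.06] 0.573289638396856
(array([ 31.9, -86.4, 109.4]), array([-0.0006,  0.0001, -0.0013]))
```

Call:
send_rows(xyz=[[16, -43, 0], [32, -86, 0], [32, -86, 25], [32, -86, 50], [32, -86, 75], [32, -86, 95], [32, -86, 105], [32, -86, 112], [32, -86, 112], [32, -86, 112]], dr=[[0, 0, 0], [0, 0, 0], [0, 0, 0], [0, 0, 0], [0, 0, 0], [0, 0, 0], [0, 0, 0], [0, 0, 0], [0, 0, 0], [0, 0, 0]])

```text
time: 2.6
position: [0.5717, 0.2711, 0.1683]
tool_rot: [-3.141, -0.026, -0.001]
ft_force: [-0.2, 0.3, -0.4]
grip_width: 0.577
grip_force: 0.0
```

Call:
send_rows(xyz=[[0, 0, 0], [0, 0, 0], [0, 0, 0], [0, 0, 0], [0, 0, 0], [0, 0, 0], [0, 0, 0], [0, 0, 0], [0, 0, 0], [0, 0, 0]], dr=[[0, 0, 0], [0, 0, 0], [0, 0, 0], [0, 0, 0], [0, 0, 0], [0, 0, 0], [0, 0, 0], [0, 0, 0], [0, 0, 0], [0, 0, 0]], jaw=15, grip_force=8)

```text
time: 3.43
position: [0.5718, 0.2742, 0.1686]
tool_rot: [-3.136, -0.029, -0.005]
ft_force: [2.2, 6.0, 0.5]
grip_width: 0.271
grip_force: 8.0
```

Call:
send_rows(xyz=[[-0.3, -7, 0], [-1.1, -14, -1], [-2.5, -21, -2.4], [-4.5, -27.7, -4], [-6.9, -34.3, -5.5], [-9.9, -40.6, -7.2], [-13.4, -46.7, -8.8], [-17.4, -52.6, -9.3], [-21.8, -58, -8.4], [-26.7, -63.1, -7.8]], dr=[[0, 0, -0.08], [0, 0, -0.16], [0, 0, -0.24], [0, 0, -0.32], [0, 0, -0.4], [0, 0, -0.48], [0, 0, -0.56], [0, 0, -0.64], [0, 0, -0.72], [0, 0, -0.8]])

```text
time: 4.27
position: [0.5508, 0.3281, 0.1761]
tool_rot: [2.877, 1.239, 0.012]
ft_force: [12.7, -5.5, 2.6]
grip_width: 0.27
grip_force: 8.0
```

Call:
send_rows(xyz=[[-0.3, -7, 0.4], [-1.1, -14, 0.9], [-2.5, -21, 1.3], [-4.5, -27.7, 1.7], [-6.9, -34.3, 2.1], [-9.9, -40.6, 2.5], [-13.4, -46.7, 2.9], [-17.4, -52.6, 3.4], [-21.8, -58, 3.8], [-26.7, -63.1, 4.2]], dr=[[0, 0, -0.08], [0, 0, -0.16], [0, 0, -0.24], [0, 0, -0.32], [0, 0, -0.4], [0, 0, -0.48], [0, 0, -0.56], [0, 0, -0.64], [0, 0, -0.72], [0, 0, -0.8]])

```text
time: 5.1
position: [0.4815, 0.3596, 0.173]
tool_rot: [2.165, 2.276, 0.013]
ft_force: [5.3, 5.3, 2.3]
grip_width: 0.277
grip_force: 8.0
```

```bash
python3 - <<'E'
from h import *
s=get_state();print(s['time'],wc(s['position']),s['joint_positions'].round(2),s['ft_force'])
p=wc(s['position']);print(np.arctan2(p[1]-120,p[0]+50),np.hypot(p[1]-120,p[0]+50))
im=get_image('top');save('top1',im,(90,170,290,320),4)
E
```

```text
5.1 [-50.3 206.9 173. ] [ 0.23  0.53 -1.2   1.64  0.51  1.32 -1.  ] [5.3158406  5.33317798 2.28789912]
1.5742485570389666 86.9005178350509
```

View pics/top1.png

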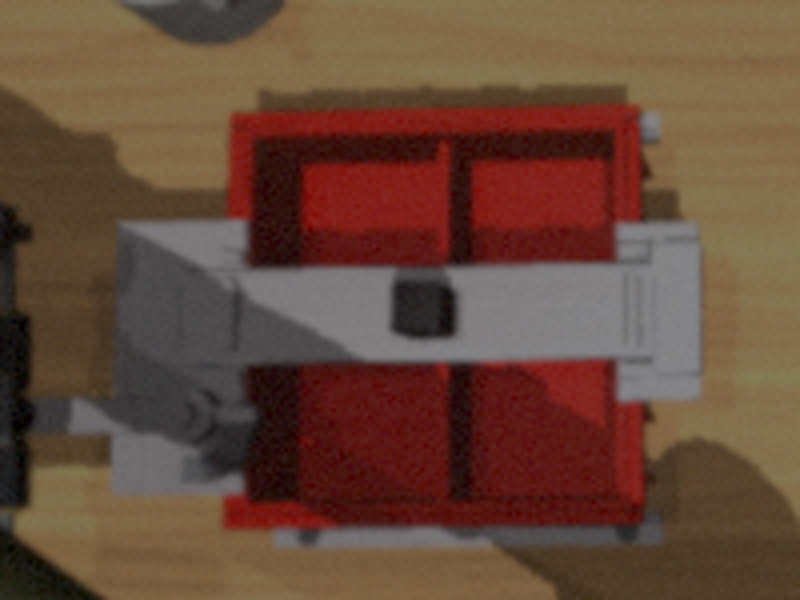

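Call:
send_rows(xyz=[[0, -2, 0], [0, -4, 0], [0, -5, 0], [0, -6, 0], [0, -6, 0], [0, -6, 0], [0, -6, 0], [0, -6, 0], [0, -6, 0], [0, -6, 0]], dr=[[0, 0, 0], [0, 0, 0], [0, 0, 0], [0, 0, 0], [0, 0, 0], [0, 0, 0], [0, 0, 0], [0, 0, 0], [0, 0, 0], [0, 0, 0]])

```text
time: 5.98
position: [0.4766, 0.3587, 0.1727]
tool_rot: [2.173, 2.267, 0.013]
ft_force: [7.5, 4.7, 2.0]
grip_width: 0.269
grip_force: 8.0
```

Call:
send_rows(xyz=[[0, 0, 0], [0, 0, 0], [0, 0, 0], [0, 0, 0], [0, 0, -10], [0, 0, -30], [0, 0, -50], [0, 0, -70], [0, 0, -90], [0, 0, -90]], dr=[[0, 0, 0], [0, 0, 0], [0, 0, 0], [0, 0, 0], [0, 0, 0], [0, 0, 0], [0, 0, 0], [0, 0, 0], [0, 0, 0], [0, 0, 0]], jaw=50)

```text
time: 6.82
position: [0.4739, 0.3585, 0.2655]
tool_rot: [2.169, 2.271, 0.008]
ft_force: [-0.1, 0.7, 0.9]
grip_width: 0.571
grip_force: 0.0
```

```bash
python3 - <<'E'
from h import *
s=get_state();print(s['time'],wc(s['position']),s['joint_positions'].round(2),s['ft_force'])
print(target(crate(0,0,260),H0))
E
```

```text
6.8167 [-58.  206.  265.5] [ 0.27  0.45 -1.26  1.53  0.43  1.47 -0.96] [-0.09369617  0.6718999   0.92143472]
(array([-207.7,   51.9,    5.2]), array([ 1.0000e-03, -5.5000e-03,  1.6001e+00]))
```

Call:
send_rows(xyz=[[-21, 5, 0], [-42, 10, 0], [-63, 16, 0], [-84, 21, 0], [-105, 26, 0], [-126, 31, 0], [-147, 37, 0], [-168, 42, 2], [-190, 48, 4], [-208, 52, 5]], dr=[[0, 0, 0.12], [0, 0, 0.24], [0, 0, 0.36], [0, 0, 0.48], [0, 0, 0.6], [0, 0, 0.72], [0, 0, 0.84], [0, 0, 0.96], [0, 0, 1.08], [0, 0, 1.2]])

```text
time: 7.65
position: [0.5347, 0.1494, 0.2557]
tool_rot: [3.075, 0.638, -0.002]
ft_force: [-0.5, 0.6, 0.5]
grip_width: 0.571
grip_force: 0.0
```

Call:
send_rows(xyz=[[0, 0, 0], [0, 0, 0], [0, 0, 0], [0, 0, 0], [0, 0, 5], [0, 0, 15], [0, 0, 25], [0, 0, 35], [0, 0, 40], [0, 0, 40]], dr=[[0, 0, 0.1], [0, 0, 0.2], [0, 0, 0.3], [0, 0, 0.4], [0, 0, 0.4], [0, 0, 0.4], [0, 0, 0.4], [0, 0, 0.4], [0, 0, 0.4], [0, 0, 0.4]], jaw=60)

```text
time: 8.48
position: [0.5337, 0.1512, 0.214]
tool_rot: [3.141, 0.028, -0.005]
ft_force: [-0.2, -0.7, 1.0]
grip_width: 0.69
grip_force: 0.0
```

```bash
python3 - <<'E'
from h import *
s=get_state();print(s['time'],wc(s['position']),s['joint_positions'].round(2),s['ft_force'])
print(target(crate(0,0,153),H0))
E
```

```text
8.4833 [ -1.6  -2.2 214. ] [ 0.53  0.25 -0.98  1.7   0.22  1.31 -2.04] [-0.18604078 -0.68338307  0.99753481]
(array([ 1.9, -2.3, 61. ]), array([0.0004, 0.0034, 0.0012]))
```

Call:
send_rows(xyz=[[2, -2, 15], [2, -2, 30], [2, -2, 45], [2, -2, 55], [2, -2, 60], [2, -2, 61], [2, -2, 61], [2, -2, 61], [2, -2, 61], [2, -2, 61]], dr=[[0, 0.0034, 0], [0, 0.0034, 0], [0, 0.0034, 0], [0, 0.0034, 0], [0, 0.0034, 0], [0, 0.0034, 0], [0, 0.0034, 0], [0, 0.0034, 0], [0, 0.0034, 0], [0, 0.0034, 0]])

```text
time: 9.32
position: [0.5372, 0.1538, 0.1558]
tool_rot: [-3.141, -0.026, -0.007]
ft_force: [-0.0, 0.3, 0.1]
grip_width: 0.69
grip_force: 0.0
```

Call:
send_rows(xyz=[[0, 0, 0], [0, 0, 0], [0, 0, 0], [0, 0, 0], [0, 0, 0], [0, 0, 0], [0, 0, 0], [0, 0, 0], [0, 0, 0], [0, 0, 0]], dr=[[0, 0, 0], [0, 0, 0], [0, 0, 0], [0, 0, 0], [0, 0, 0], [0, 0, 0], [0, 0, 0], [0, 0, 0], [0, 0, 0], [0, 0, 0]], jaw=15, grip_force=35)

```text
time: 10.15
position: [0.5368, 0.1536, 0.1551]
tool_rot: [3.141, 0.026, 0.005]
ft_force: [-0.3, -0.6, 1.2]
grip_width: 0.296
grip_force: 35.0
```

Call:
send_rows(xyz=[[0, -3, -0.5], [0, -7, -0.5], [0, -11, -0.5], [0, -15, -0.5], [0, -19, -0.5], [0, -23, -0.5], [0, -26, -0.5], [0, -28, -0.5], [0, -29, -0.5], [0, -29, -0.5]], dr=[[0, 0, 0], [0, 0, 0], [0, 0, 0], [0, 0, 0], [0, 0, 0], [0, 0, 0], [0, 0, 0], [0, 0, 0], [0, 0, 0], [0, 0, 0]])

```text
time: 10.98
position: [0.5362, 0.183, 0.1556]
tool_rot: [-3.141, -0.027, -0.005]
ft_force: [-0.3, 0.7, -2.2]
grip_width: 0.294
grip_force: 35.0
```

```bash
python3 - <<'E'
from h import *
s=get_state();print(s['time'],wc(s['position']),s['joint_positions'].round(2),s['ft_force'],s['grip_width']*87)
save('top2',get_image('top'),(90,170,290,320),4)
E
```

```text
10.9833 [  1.4  29.5 155.6] [ 0.43  0.34 -0.96  1.75  0.3   1.21 -2.16] [-0.29891548  0.74490305 -2.23747084] 25.545692978271763
```

View pics/top2.png

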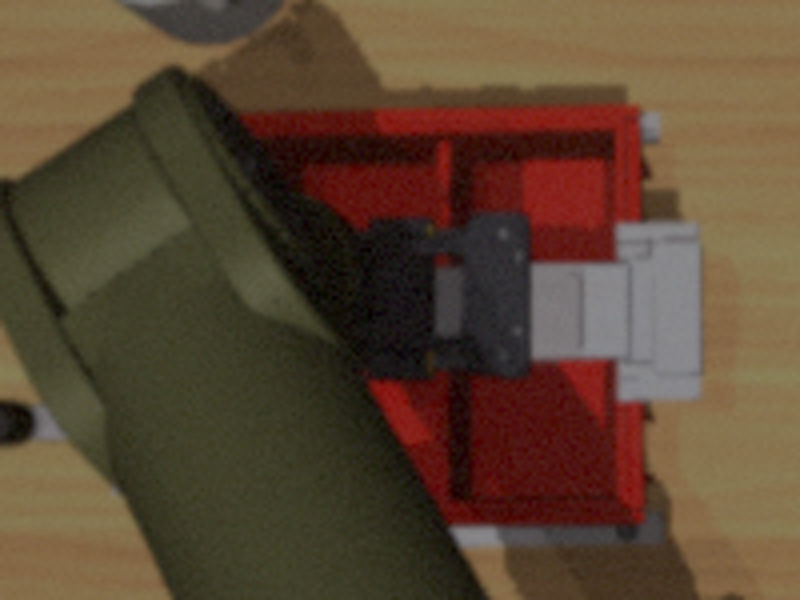

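Call:
send_rows(xyz=[[0, 0, -5], [0, 0, -20], [0, 0, -45], [0, 0, -70], [0, 0, -95], [0, 0, -105], [-5, 25, -105], [-10, 55, -105], [-15, 85, -105], [-20, 115, -105]], dr=[[0, 0, 0], [0, 0, 0], [0, 0, 0], [0, 0, 0], [0, 0, 0], [0, 0, 0], [0, 0, 0], [0, 0, 0], [0, 0, 0], [0, 0, 0]])

```text
time: 11.87
position: [0.5172, 0.0661, 0.2601]
tool_rot: [3.141, 0.028, 0.005]
ft_force: [1.4, -0.3, -3.9]
grip_width: 0.295
grip_force: 35.0
```

Call:
send_rows(xyz=[[-2, 20, 0], [-4, 40, 0], [-6, 60, 0], [-8, 80, 0], [-10, 95, 0], [-12, 110, 0], [-14, 125, 0], [-16, 135, 0], [-18, 142, 0], [-20, 147, 0]], dr=[[0, 0, -0.06], [0, 0, -0.16], [0, 0, -0.28], [0, 0, -0.4], [0, 0, -0.52], [0, 0, -0.64], [0, 0, -0.76], [0, 0, -0.88], [0, 0, -0.99], [0, 0, -1.08]])

```text
time: 12.7
position: [0.4998, -0.0812, 0.2599]
tool_rot: [2.676, 1.642, 0.003]
ft_force: [-0.4, -0.3, -3.3]
grip_width: 0.296
grip_force: 35.0
```

Call:
send_rows(xyz=[[0, 0, 0], [0, 0, 10], [0, 0, 30], [0, 0, 50], [0, 0, 75], [0, 0, 100], [0, 0, 125], [0, 0, 150], [0, 0, 170], [0, 0, 185]], dr=[[0, 0, -0.1], [0, 0, -0.2], [0, 0, -0.3], [0, 0, -0.4], [0, 0, -0.46], [0, 0, -0.46], [0, 0, -0.46], [0, 0, -0.46], [0, 0, -0.46], [0, 0, -0.46]])

```text
time: 13.53
position: [0.4994, -0.0799, 0.0731]
tool_rot: [-2.237, -2.206, -0.002]
ft_force: [-0.4, -0.3, -1.9]
grip_width: 0.297
grip_force: 35.0
```

```bash
python3 - <<'E'
from h import *
s=get_state();print(s['time'],s['position'],s['joint_positions'].round(2),s['ft_force'],s['grip_width']*87)
print(target([.5,-.08,.033],0.0))
E
```

```text
13.5333 [ 0.49944423 -0.07986632  0.07311756] [ 0.89  0.27 -0.86  1.97  0.24  1.01 -0.1 ] [-0.36180486 -0.27709044 -1.94277685] 25.824681348653577
(array([-0.2,  0.5, 40.1]), array([ 0.0006, -0.0008, -0.014 ]))
```

Call:
send_rows(xyz=[[0, 0, 10], [0, 0, 20], [0, 0, 28], [0, 0, 33], [0, 0, 36], [0, 0, 38], [0, 0, 40], [0, 0, 41], [0, 0, 41], [0, 0, 41]], dr=[[0, 0, 0], [0, 0, 0], [0, 0, 0], [0, 0, 0], [0, 0, 0], [0, 0, 0], [0, 0, 0], [0, 0, 0], [0, 0, 0], [0, 0, 0]])

```text
time: 14.37
position: [0.5013, -0.08, 0.0348]
tool_rot: [2.235, 2.204, 0.004]
ft_force: [-0.2, 0.3, -2.7]
grip_width: 0.292
grip_force: 35.0
```

Call:
send_rows(xyz=[[0, 0, 0], [0, 0, 0], [0, 0, 0], [0, 0, 0], [0, 0, -15], [0, 0, -50], [0, 0, -90], [0, 0, -130], [0, 0, -170], [0, 0, -205]], dr=[[0, 0, 0], [0, 0, 0], [0, 0, 0], [0, 0, 0], [0, 0, 0], [0, 0, 0], [0, 0, 0], [0, 0, 0], [0, 0, 0], [0, 0, 0]], jaw=60)

```text
time: 15.2
position: [0.5007, -0.0796, 0.2424]
tool_rot: [2.233, 2.203, 0.005]
ft_force: [0.8, -0.9, -0.5]
grip_width: 0.69
grip_force: 0.0
```

```bash
python3 - <<'E'
from h import *
s=get_state();print(s['time'],s['position'],s['joint_positions'].round(2),s['ft_force'],s['grip_width']*87)
im=get_image('top');save('top3',im)
for b in blobs(im.max(2)<50,130):
    if b[0]<500 and 330<b[1][0]<460: print(b,onz('top',[b[1]],.14))
print(target([.4372,-.326,.25],-.2))
E
```

```text
15.2 [ 0.50072273 -0.0795884   0.2424491 ] [ 0.99  0.06 -0.91  1.77  0.05  1.33  0.06] [ 0.77134292 -0.93434335 -0.470433  ] 60.020970485299394
(np.int32(245), array([437.6, 234.9]), array([428, 227,  20,  17], dtype=int32)) [[ 0.56166693 -0.33130086  0.14      ]]
(np.int32(178), array([379.9, 235.8]), array([371, 229,  19,  17], dtype=int32)) [[ 0.55986759 -0.21528119  0.14      ]]
(np.int32(135), array([413.3, 294.5]), array([408, 283,  13,  25], dtype=int32)) [[ 0.44335067 -0.27894833  0.14      ]]
(np.int32(163), array([436.9, 296.1]), array([427, 289,  20,  17], dtype=int32)) [[ 0.44016555 -0.32565724  0.14      ]]
(np.int32(201), array([357.3, 386.7]), array([354, 345,   6,  75], dtype=int32)) [[ 0.26571655 -0.16584651  0.14      ]]
(array([-247. ,  -63.9,   -0.8]), array([0.0153, 0.0031, 0.1867]))
```

View pics/top3.png

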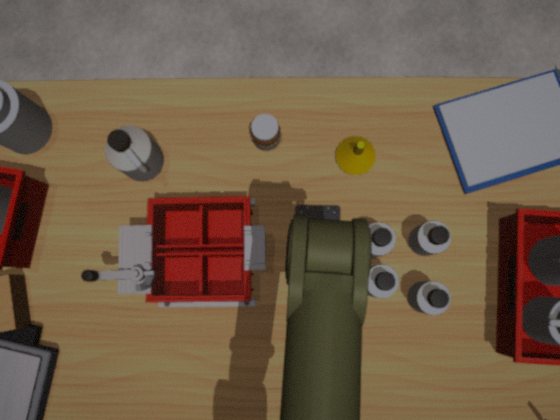

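```bash
python3 - <<'E'
from h import *
print(target([.5592,-.2165,.133],YAW))
for n,x,y in((1,-53,-49),(2,-53,49),(3,53,-49),(4,53,49)): print(n,crate(x,y,139))
E
```

```text
(array([-135.3,   54.9,  117.4]), array([ 0.0149,  0.0047, -0.0298]))
1 [0.48311568 0.10363221 0.139     ]
2 [0.48149875 0.20161887 0.139     ]
3 [0.58910125 0.10538113 0.139     ]
4 [0.58748432 0.20336779 0.139     ]
```

Call:
send_rows(xyz=[[-27, 11, 0], [-54, 22, 0], [-81, 33, 0], [-108, 44, 0], [-130, 53, 0], [-135, 55, 10], [-135, 55, 35], [-135, 55, 60], [-135, 55, 85], [-135, 55, 100]], dr=[[0.0149, 0.0047, -0.03], [0.0149, 0.0047, -0.03], [0.0149, 0.0047, -0.03], [0.0149, 0.0047, -0.03], [0.0149, 0.0047, -0.03], [0.0149, 0.0047, -0.03], [0.0149, 0.0047, -0.03], [0.0149, 0.0047, -0.03], [0.0149, 0.0047, -0.03], [0.0149, 0.0047, -0.03]])

```text
time: 16.08
position: [0.5524, -0.2146, 0.1365]
tool_rot: [-2.192, -2.229, 0.009]
ft_force: [-0.9, -0.2, -0.3]
grip_width: 0.69
grip_force: 0.0
```

Call:
send_rows(xyz=[[0, 0, 10], [0, 0, 15], [0, 0, 17], [0, 0, 17], [0, 0, 17], [0, 0, 17], [0, 0, 17], [0, 0, 17], [0, 0, 17], [0, 0, 17]], dr=[[0, 0, 0], [0, 0, 0], [0, 0, 0], [0, 0, 0], [0, 0, 0], [0, 0, 0], [0, 0, 0], [0, 0, 0], [0, 0, 0], [0, 0, 0]])

```text
time: 16.92
position: [0.5538, -0.2157, 0.1229]
tool_rot: [-2.196, -2.231, 0.007]
ft_force: [-0.7, 1.0, 1.3]
grip_width: 0.687
grip_force: 0.3
```

Call:
send_rows(xyz=[[0, 0, 0], [0, 0, 0], [0, 0, 0], [0, 0, 0], [0, 0, 0], [0, 0, 0], [0, 0, 0], [0, 0, 0], [0, 0, 0], [0, 0, 0]], dr=[[0, 0, 0], [0, 0, 0], [0, 0, 0], [0, 0, 0], [0, 0, 0], [0, 0, 0], [0, 0, 0], [0, 0, 0], [0, 0, 0], [0, 0, 0]], jaw=20, grip_force=25)

```text
time: 17.75
position: [0.5551, -0.2156, 0.1237]
tool_rot: [-2.197, -2.233, 0.005]
ft_force: [3.7, 0.0, 4.9]
grip_width: 0.437
grip_force: 25.2
```

```bash
python3 - <<'E'
from h import *
s=get_state();print(s['time'],s['position'],s['joint_positions'].round(2),s['ft_force'],s['torque'],s['grip_width']*87)
print(target([.5891,.1054,.29],YAW))
E
```

```text
17.75 [ 0.55509377 -0.21562386  0.12372119] [ 0.97  0.4  -0.79  1.7   0.3   1.18  0.12] [3.7073025  0.01621545 4.91279167] [-0.01187011 -1.07586791 -0.00479436] 38.0491275769678
(array([ 321.1,   37.9, -165.3]), array([-0.0083, -0.0042, -0.0002]))
```

Call:
send_rows(xyz=[[0, 0, -10], [0, 0, -30], [0, 0, -60], [0, 0, -90], [0, 0, -125], [0, 0, -155], [10, 2, -170], [35, 5, -170], [65, 8, -170], [95, 12, -170]], dr=[[0, 0, 0], [0, 0, 0], [0, 0, 0], [0, 0, 0], [0, 0, 0], [0, 0, 0], [0, 0, 0], [0, 0, 0], [0, 0, 0], [0, 0, 0]])

```text
time: 18.58
position: [0.5641, -0.1212, 0.292]
tool_rot: [-2.196, -2.226, 0.012]
ft_force: [0.8, -0.4, -3.1]
grip_width: 0.43
grip_force: 25.2
```

Call:
send_rows(xyz=[[30, 4, 0], [60, 7, 0], [90, 11, 0], [120, 14, 0], [150, 18, 0], [180, 21, 0], [200, 23, 0], [215, 25, 0], [222, 26, 0], [226, 26, 0]], dr=[[0, 0, 0], [0, 0, 0], [0, 0, 0], [0, 0, 0], [0, 0, 0], [0, 0, 0], [0, 0, 0], [0, 0, 0], [0, 0, 0], [0, 0, 0]])

```text
time: 19.42
position: [0.5873, 0.1058, 0.2928]
tool_rot: [-2.192, -2.232, 0.012]
ft_force: [0.6, -0.8, -2.6]
grip_width: 0.43
grip_force: 25.1
```

Call:
send_rows(xyz=[[0, 0, 0], [0, 0, 0], [0, 0, 0], [0, 0, 0], [0, 0, 0], [0, 0, 0], [0, 0, 0], [0, 0, 0], [0, 0, 0], [0, 0, 0]], dr=[[0, 0, 0], [0, 0, 0], [0, 0, 0], [0, 0, 0], [0, 0, 0], [0, 0, 0], [0, 0, 0], [0, 0, 0], [0, 0, 0], [0, 0, 0]])

```text
time: 20.25
position: [0.5885, 0.1051, 0.2938]
tool_rot: [-2.196, -2.231, 0.007]
ft_force: [-0.5, 0.7, -2.3]
grip_width: 0.431
grip_force: 25.1
```

```bash
python3 - <<'E'
from h import *
s=get_state();print(s['time'],s['position'],s['joint_positions'].round(2),s['ft_force'],s['torque'],s['grip_width']*87)
print(target([.5891,.1054,.132],YAW))
save('sc4',get_image('scene'),(100,80,400,305),2.6)
E
```

```text
20.25 [0.58848208 0.10513386 0.29380926] [ 0.55  0.33 -0.97  1.47  0.26  1.49 -0.4 ] [-0.49554767  0.66537019 -2.31223814] [-0.02901464 -0.09751723  0.00238677] 37.4769263433756
(array([ -0.5,   2.5, 161.8]), array([-0.0114, -0.0048, -0.0004]))
```

View pics/sc4.png

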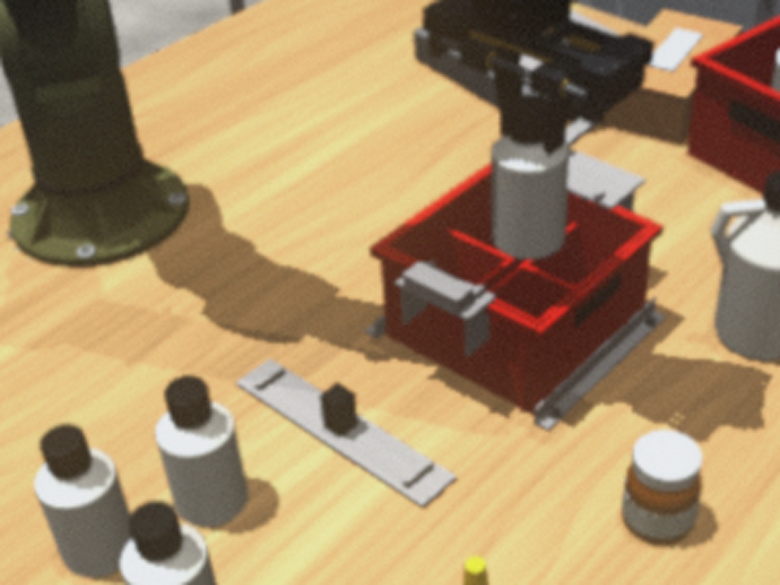

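Call:
send_rows(xyz=[[0, 0, 15], [0, 1, 40], [0, 2, 65], [0, 2, 90], [0, 2, 115], [0, 2, 135], [0, 2, 150], [0, 2, 157], [0, 2, 160], [0, 2, 162]], dr=[[-0.01, -0.005, 0], [-0.01, -0.005, 0], [-0.01, -0.005, 0], [-0.01, -0.005, 0], [-0.01, -0.005, 0], [-0.01, -0.005, 0], [-0.01, -0.005, 0], [-0.01, -0.005, 0], [-0.01, -0.005, 0], [-0.01, -0.005, 0]])

```text
time: 21.13
position: [0.5889, 0.106, 0.132]
tool_rot: [-2.203, -2.239, 0.001]
ft_force: [0.6, -0.3, -2.1]
grip_width: 0.431
grip_force: 25.2
```

Call:
send_rows(xyz=[[0, 0, 0], [0, 0, 0], [0, 0, 0], [0, 0, 0], [0, 0, 0], [0, 0, -10], [0, 0, -40], [0, 0, -80], [0, 0, -120], [0, 0, -160]], dr=[[0, 0, 0], [0, 0, 0], [0, 0, 0], [0, 0, 0], [0, 0, 0], [0, 0, 0], [0, 0, 0], [0, 0, 0], [0, 0, 0], [0, 0, 0]], jaw=60)

```text
time: 21.97
position: [0.5884, 0.1062, 0.2945]
tool_rot: [-2.203, -2.239, 0.001]
ft_force: [1.4, 0.6, 0.1]
grip_width: 0.692
grip_force: 0.0
```

Call:
send_rows(xyz=[[-30, -10, 0], [-60, -20, 0], [-90, -30, 0], [-120, -40, 0], [-150, -50, 0], [-180, -60, 0], [-180, -60, 0], [-180, -60, 0], [-180, -60, 0], [-180, -60, 0]], dr=[[0, 0, 0], [0, 0, 0], [0, 0, 0], [0, 0, 0], [0, 0, 0], [0, 0, 0], [0, 0, 0], [0, 0, 0], [0, 0, 0], [0, 0, 0]])

```text
time: 22.8
position: [0.5321, -0.0731, 0.2925]
tool_rot: [-2.2, -2.242, 0.0]
ft_force: [1.1, 0.5, -0.3]
grip_width: 0.693
grip_force: 0.0
```

```bash
python3 - <<'E'
from h import *
s=get_state();print(s['time'],s['position'],s['joint_positions'].round(2),s['ft_force'],s['torque'],s['grip_width']*87)
im=get_image('top')
for b in blobs(im.max(2)<50,100):
    if b[0]<500 and (330<b[1][0]<460 or 200<b[1][0]<250): print(b,onz('top',[b[1]],.138))
p=onz('top',[[384.1,279.4]],.138)[0]; print(p,target([p[0],p[1],.14],YAW))
save('top5',im)
E
```

```text
22.8 [ 0.53213704 -0.07310247  0.29248768] [ 0.93  0.13 -0.91  1.62  0.1   1.44  0.03] [ 1.05483973  0.47441623 -0.26815813] [-0.03276492 -0.13611417 -0.04829533] 60.32583832139093
(np.int32(207), array([223. , 219.9]), array([215, 212,  18,  18], dtype=int32)) [[0.59204974 0.10130024 0.138     ]]
(np.int32(222), array([437.6, 234.5]), array([428, 227,  20,  17], dtype=int32)) [[ 0.56265447 -0.33188179  0.138     ]]
(np.int32(124), array([413.3, 295.1]), array([408, 283,  13,  25], dtype=int32)) [[ 0.44213078 -0.27936855  0.138     ]]
(np.int32(149), array([436.4, 296.1]), array([427, 290,  21,  16], dtype=int32)) [[ 0.44011879 -0.32520318  0.138     ]]
(np.int32(177), array([365.3, 388.5]), array([363, 346,   5,  74], dtype=int32)) [[ 0.26196038 -0.18159463  0.138     ]]
[ 0.47304487 -0.22210821  0.138     ] (array([-148. ,  -61.8,  152.3]), array([-0.0009, -0.0003,  0.0027]))
```

Call:
send_rows(xyz=[[-30, -12, 0], [-60, -25, 0], [-90, -37, 0], [-120, -50, 0], [-145, -61, 10], [-148, -62, 40], [-148, -62, 75], [-148, -62, 110], [-148, -62, 140], [-148, -62, 155]], dr=[[0, 0, 0], [0, 0, 0], [0, 0, 0], [0, 0, 0], [0, 0, 0], [0, 0, 0], [0, 0, 0], [0, 0, 0], [0, 0, 0], [0, 0, 0]])

```text
time: 23.68
position: [0.4704, -0.2216, 0.1332]
tool_rot: [-2.196, -2.238, 0.003]
ft_force: [-0.1, 0.4, 0.4]
grip_width: 0.681
grip_force: 0.0
```

Call:
send_rows(xyz=[[0, 0, 5], [0, 0, 8], [0, 0, 8], [0, 0, 8], [0, 0, 8], [0, 0, 8], [0, 0, 8], [0, 0, 8], [0, 0, 8], [0, 0, 8]], dr=[[0, 0, 0], [0, 0, 0], [0, 0, 0], [0, 0, 0], [0, 0, 0], [0, 0, 0], [0, 0, 0], [0, 0, 0], [0, 0, 0], [0, 0, 0]])

```text
time: 24.52
position: [0.4719, -0.2241, 0.1291]
tool_rot: [-2.203, -2.239, 0.002]
ft_force: [0.5, 0.5, 0.7]
grip_width: 0.686
grip_force: 0.0
```

Call:
send_rows(xyz=[[0, 0, 0], [0, 0, 0], [0, 0, 0], [0, 0, 0], [0, 0, 0], [0, 0, 0], [0, 0, 0], [0, 0, 0], [0, 0, 0], [0, 0, 0]], dr=[[0, 0, 0], [0, 0, 0], [0, 0, 0], [0, 0, 0], [0, 0, 0], [0, 0, 0], [0, 0, 0], [0, 0, 0], [0, 0, 0], [0, 0, 0]], jaw=20, grip_force=25)

```text
time: 25.35
position: [0.4718, -0.224, 0.129]
tool_rot: [-2.203, -2.238, 0.002]
ft_force: [-0.3, 0.3, -0.1]
grip_width: 0.43
grip_force: 25.0
```

```bash
python3 - <<'E'
from h import *
s=get_state();print(s['time'],s['position'],s['joint_positions'].round(2),s['ft_force'],s['grip_width']*87)
print(target(crate(-53,-49,290),YAW))
E
```

```text
25.35 [ 0.47181035 -0.22395953  0.12897409] [ 1.1   0.21 -0.77  1.88  0.16  1.12  0.28] [-0.27368379  0.34590079 -0.1366092 ] 37.44760726534569
(array([ 327.4,   16.3, -161.1]), array([-0.0016,  0.0001, -0.0004]))
```

Call:
send_rows(xyz=[[0, 0, -10], [0, 0, -30], [0, 0, -60], [0, 0, -90], [0, 0, -125], [0, 0, -155], [10, 1, -165], [35, 2, -165], [65, 3, -165], [95, 5, -165]], dr=[[0, 0, 0], [0, 0, 0], [0, 0, 0], [0, 0, 0], [0, 0, 0], [0, 0, 0], [0, 0, 0], [0, 0, 0], [0, 0, 0], [0, 0, 0]])

```text
time: 26.18
position: [0.4751, -0.1273, 0.2936]
tool_rot: [-2.203, -2.237, 0.002]
ft_force: [0.2, 0.7, -2.5]
grip_width: 0.425
grip_force: 25.0
```

Call:
send_rows(xyz=[[30, 2, 0], [60, 3, 0], [90, 5, 0], [120, 6, 0], [150, 7, 0], [180, 8, 0], [205, 9, 0], [225, 10, 0], [232, 11, 0], [232, 11, 0]], dr=[[0, 0, 0], [0, 0, 0], [0, 0, 0], [0, 0, 0], [0, 0, 0], [0, 0, 0], [0, 0, 0], [0, 0, 0], [0, 0, 0], [0, 0, 0]])

```text
time: 27.02
position: [0.4821, 0.1057, 0.2936]
tool_rot: [-2.197, -2.243, 0.002]
ft_force: [-0.8, -0.5, -2.4]
grip_width: 0.432
grip_force: 25.0
```

Call:
send_rows(xyz=[[0, 0, 0], [0, 0, 0], [0, 0, 0], [0, 0, 0], [0, 0, 20], [0, 0, 40], [0, 0, 60], [0, 0, 60], [0, 0, 60], [0, 0, 60]], dr=[[0, 0, 0], [0, 0, 0], [0, 0, 0], [0, 0, 0], [0, 0, 0], [0, 0, 0], [0, 0, 0], [0, 0, 0], [0, 0, 0], [0, 0, 0]])

```text
time: 27.85
position: [0.4834, 0.1031, 0.235]
tool_rot: [-2.204, -2.238, 0.0]
ft_force: [-0.7, 0.6, -0.7]
grip_width: 0.431
grip_force: 25.0
```

```bash
python3 - <<'E'
from h import *
s=get_state();print(s['time'],s['position'],s['joint_positions'].round(2),s['ft_force'],s['torque'],s['grip_width']*87)
print(target(crate(-53,-49,136),YAW))
E
```

```text
27.85 [0.48342714 0.10307832 0.23497182] [ 0.85  0.05 -1.13  1.8   0.05  1.32 -0.28] [-0.6710185   0.5938465  -0.66322714] [ 0.06517463 -0.09699665  0.09507284] 37.458941515010196
(array([ 0.5, -0.3, 99. ]), array([-0.0002, -0.0002, -0.0011]))
```

Call:
send_rows(xyz=[[0, 0, 15], [0, 0, 35], [0, 0, 55], [0, 0, 72], [0, 0, 85], [0, 0, 92], [0, 0, 96], [0, 0, 98], [0, 0, 99], [0, 0, 99]], dr=[[0, 0, 0], [0, 0, 0], [0, 0, 0], [0, 0, 0], [0, 0, 0], [0, 0, 0], [0, 0, 0], [0, 0, 0], [0, 0, 0], [0, 0, 0]])

```text
time: 28.68
position: [0.4832, 0.1033, 0.1356]
tool_rot: [-2.204, -2.239, 0.001]
ft_force: [0.7, 0.0, -1.8]
grip_width: 0.432
grip_force: 25.0
```

Call:
send_rows(xyz=[[0, 0, 0], [0, 0, 0], [0, 0, 0], [0, 0, 0], [0, 0, 0], [0, 0, -10], [0, 0, -40], [0, 0, -80], [0, 0, -120], [0, 0, -155]], dr=[[0, 0, 0], [0, 0, 0], [0, 0, 0], [0, 0, 0], [0, 0, 0], [0, 0, 0], [0, 0, 0], [0, 0, 0], [0, 0, 0], [0, 0, 0]], jaw=60)

```text
time: 29.52
position: [0.4828, 0.104, 0.293]
tool_rot: [2.202, 2.24, -0.0]
ft_force: [0.1, 0.1, -1.1]
grip_width: 0.689
grip_force: 0.0
```

Call:
send_rows(xyz=[[-32, 0, 0], [-64, 0, 0], [-96, 0, 0], [-128, 0, 0], [-160, 0, 0], [-192, 0, 0], [-220, 0, 0], [-235, 0, 0], [-235, 0, 0], [-235, 0, 0]], dr=[[0, 0, 0], [0, 0, 0], [0, 0, 0], [0, 0, 0], [0, 0, 0], [0, 0, 0], [0, 0, 0], [0, 0, 0], [0, 0, 0], [0, 0, 0]])

```text
time: 30.35
position: [0.4868, -0.1311, 0.2902]
tool_rot: [-2.203, -2.238, -0.0]
ft_force: [0.5, 1.8, 0.2]
grip_width: 0.69
grip_force: 0.0
```

```bash
python3 - <<'E'
from h import *
s=get_state();print(s['time'],s['position'],s['joint_positions'].round(2),s['ft_force'],s['torque'],s['grip_width']*87)
im=get_image('top')
for b in blobs(im.max(2)<50,100):
    if b[0]<500 and (330<b[1][0]<460 or 200<b[1][0]<250): print(b,onz('top',[b[1]],.138))
print(target([.4395,-.3255,.133],YAW))
save('top6',im)
E
```

```text
30.35 [ 0.48676775 -0.13105427  0.29022938] [ 1.1   0.03 -0.9   1.7   0.02  1.43  0.22] [0.48529853 1.83021092 0.19554985] [ 0.07171853 -0.16313406 -0.06384257] 60.00601811274603
(np.int32(208), array([223.1, 220. ]), array([215, 212,  18,  18], dtype=int32)) [[0.59184536 0.10109239 0.138     ]]
(np.int32(124), array([220.6, 273.2]), array([213, 266,  18,  16], dtype=int32)) [[0.48442025 0.10423148 0.138     ]]
(np.int32(205), array([437. , 296.9]), array([427, 289,  21,  18], dtype=int32)) [[ 0.43854744 -0.32634515  0.138     ]]
(array([-195. ,  -50.8,  157.1]), array([-0.0011, -0.001 ,  0.0015]))
```

View pics/top6.png

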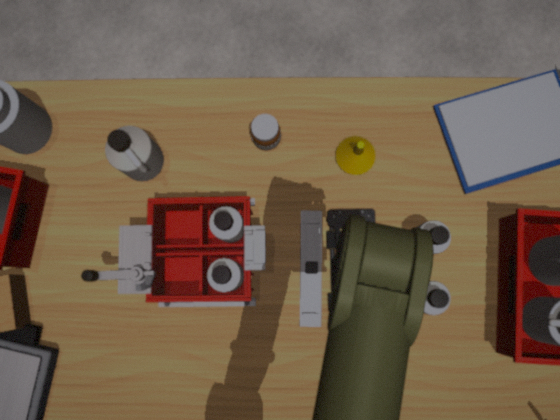

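Call:
send_rows(xyz=[[-35, -9, 0], [-70, -18, 0], [-105, -28, 0], [-140, -37, 0], [-175, -46, 10], [-195, -52, 35], [-195, -52, 70], [-195, -52, 105], [-195, -52, 135], [-195, -52, 150]], dr=[[0, 0, 0], [0, 0, 0], [0, 0, 0], [0, 0, 0], [0, 0, 0], [0, 0, 0], [0, 0, 0], [0, 0, 0], [0, 0, 0], [0, 0, 0]])

```text
time: 31.23
position: [0.437, -0.3239, 0.1368]
tool_rot: [-2.196, -2.239, 0.001]
ft_force: [-0.3, 0.7, -0.3]
grip_width: 0.692
grip_force: 0.0
```

Call:
send_rows(xyz=[[0, 0, 5], [0, 0, 10], [0, 0, 11], [0, 0, 11], [0, 0, 11], [0, 0, 11], [0, 0, 11], [0, 0, 11], [0, 0, 11], [0, 0, 11]], dr=[[0, 0, 0], [0, 0, 0], [0, 0, 0], [0, 0, 0], [0, 0, 0], [0, 0, 0], [0, 0, 0], [0, 0, 0], [0, 0, 0], [0, 0, 0]])

```text
time: 32.07
position: [0.4375, -0.3277, 0.1292]
tool_rot: [-2.203, -2.238, 0.002]
ft_force: [0.4, 1.2, 0.6]
grip_width: 0.692
grip_force: 0.0
```

Call:
send_rows(xyz=[[0, 0, 0], [0, 0, 0], [0, 0, 0], [0, 0, 0], [0, 0, 0], [0, 0, 0], [0, 0, 0], [0, 0, 0], [0, 0, 0], [0, 0, 0]], dr=[[0, 0, 0], [0, 0, 0], [0, 0, 0], [0, 0, 0], [0, 0, 0], [0, 0, 0], [0, 0, 0], [0, 0, 0], [0, 0, 0], [0, 0, 0]], jaw=20, grip_force=25)

```text
time: 32.9
position: [0.4375, -0.3275, 0.129]
tool_rot: [-2.203, -2.238, 0.002]
ft_force: [-0.6, -0.0, 0.0]
grip_width: 0.431
grip_force: 25.0
```

```bash
python3 - <<'E'
from h import *
s=get_state();print(s['time'],s['position'],s['joint_positions'].round(2),s['ft_force'],s['grip_width']*87)
print(target(crate(-53,49,290),YAW))
E
```

```text
32.9 [ 0.4374678  -0.32754155  0.12904344] [ 1.23  0.26 -0.72  1.82  0.19  1.13  0.46] [-0.58098903 -0.04504025  0.03739582] 37.524606661784894
(array([ 528.4,   52.3, -161.1]), array([-0.0016,  0.0001, -0.0004]))
```

Call:
send_rows(xyz=[[0, 0, -15], [0, 0, -45], [0, 0, -80], [0, 0, -115], [0, 0, -150], [10, 1, -172], [40, 4, -172], [75, 7, -172], [110, 11, -172], [145, 14, -172]], dr=[[0, 0, 0], [0, 0, 0], [0, 0, 0], [0, 0, 0], [0, 0, 0], [0, 0, 0], [0, 0, 0], [0, 0, 0], [0, 0, 0], [0, 0, 0]])

```text
time: 33.73
position: [0.4494, -0.1806, 0.3008]
tool_rot: [-2.203, -2.238, 0.002]
ft_force: [0.6, 0.0, -0.7]
grip_width: 0.433
grip_force: 25.0
```

Call:
send_rows(xyz=[[37, 4, 0], [75, 8, 0], [112, 11, 0], [150, 15, 0], [188, 19, 0], [226, 23, 0], [264, 26, 0], [302, 30, 0], [340, 34, 0], [370, 37, 0]], dr=[[0, 0, 0], [0, 0, 0], [0, 0, 0], [0, 0, 0], [0, 0, 0], [0, 0, 0], [0, 0, 0], [0, 0, 0], [0, 0, 0], [0, 0, 0]])

```text
time: 34.57
position: [0.4801, 0.1914, 0.3015]
tool_rot: [2.202, 2.24, 0.001]
ft_force: [-0.3, -1.0, -0.4]
grip_width: 0.432
grip_force: 25.0
```

Call:
send_rows(xyz=[[10, 1, 0], [13, 1, 0], [13, 1, 0], [13, 1, 0], [13, 1, 20], [13, 1, 40], [13, 1, 60], [13, 1, 60], [13, 1, 60], [13, 1, 60]], dr=[[0, 0, 0], [0, 0, 0], [0, 0, 0], [0, 0, 0], [0, 0, 0], [0, 0, 0], [0, 0, 0], [0, 0, 0], [0, 0, 0], [0, 0, 0]])

```text
time: 35.4
position: [0.4821, 0.2004, 0.2421]
tool_rot: [2.206, 2.237, -0.0]
ft_force: [-0.1, -0.2, -1.5]
grip_width: 0.432
grip_force: 25.0
```

```bash
python3 - <<'E'
from h import *
s=get_state();print(s['time'],s['position'],s['joint_positions'].round(2),s['ft_force'],s['torque'],s['grip_width']*87)
print(target(crate(-53,49,136),YAW))
E
```

```text
35.4 [0.48206195 0.20035905 0.24205687] [ 0.72  0.22 -1.29  1.73  0.21  1.35 -0.6 ] [-0.06611015 -0.23053886 -1.52485492] [ 0.07086826 -0.06830134 -0.00085062] 37.547209066101615
(array([  1.3,  -0.6, 106.1]), array([ 0.0002,  0.0005, -0.0025]))
```

Call:
send_rows(xyz=[[1, 0, 15], [1, 0, 35], [1, 0, 55], [1, 0, 75], [1, 0, 90], [1, 0, 98], [1, 0, 102], [1, 0, 104], [1, 0, 106], [1, 0, 106]], dr=[[0, 0, 0], [0, 0, 0], [0, 0, 0], [0, 0, 0], [0, 0, 0], [0, 0, 0], [0, 0, 0], [0, 0, 0], [0, 0, 0], [0, 0, 0]])

```text
time: 36.23
position: [0.4816, 0.2024, 0.1357]
tool_rot: [-2.204, -2.239, 0.0]
ft_force: [0.2, 0.5, -1.9]
grip_width: 0.429
grip_force: 25.0
```

Call:
send_rows(xyz=[[0, 0, 0], [0, 0, 0], [0, 0, 0], [0, 0, 0], [0, 0, 0], [0, 0, -10], [0, 0, -40], [0, 0, -80], [0, 0, -120], [0, 0, -155]], dr=[[0, 0, 0], [0, 0, 0], [0, 0, 0], [0, 0, 0], [0, 0, 0], [0, 0, 0], [0, 0, 0], [0, 0, 0], [0, 0, 0], [0, 0, 0]], jaw=60)

```text
time: 37.07
position: [0.4811, 0.203, 0.293]
tool_rot: [-2.202, -2.24, -0.0]
ft_force: [1.2, -0.9, -0.0]
grip_width: 0.691
grip_force: 0.0
```

Call:
send_rows(xyz=[[-35, 3, 0], [-70, 6, 0], [-105, 9, 0], [-140, 12, 0], [-175, 15, 0], [-210, 18, 0], [-245, 21, 0], [-280, 24, 0], [-315, 27, 0], [-340, 30, 0]], dr=[[0, 0, 0], [0, 0, 0], [0, 0, 0], [0, 0, 0], [0, 0, 0], [0, 0, 0], [0, 0, 0], [0, 0, 0], [0, 0, 0], [0, 0, 0]])

```text
time: 37.9
position: [0.5165, -0.1411, 0.2906]
tool_rot: [2.207, 2.235, -0.003]
ft_force: [0.1, -0.7, -0.7]
grip_width: 0.69
grip_force: 0.0
```

Call:
send_rows(xyz=[[0, 0, 0], [0, 0, 0], [0, 0, 0], [0, 0, 0], [0, 0, 0], [0, 0, 0], [0, 0, 0], [0, 0, 0], [0, 0, 0], [0, 0, 0]], dr=[[0, 0, 0], [0, 0, 0], [0, 0, 0], [0, 0, 0], [0, 0, 0], [0, 0, 0], [0, 0, 0], [0, 0, 0], [0, 0, 0], [0, 0, 0]])

```text
time: 38.73
position: [0.5167, -0.1372, 0.2899]
tool_rot: [-2.203, -2.239, 0.002]
ft_force: [0.6, -0.3, 0.3]
grip_width: 0.693
grip_force: 0.0
```

```bash
python3 - <<'E'
from h import *
s=get_state();print(s['time'],s['position'],s['joint_positions'].round(2),s['ft_force'],s['torque'],s['grip_width']*87)
im=get_image('top')
for b in blobs(im.max(2)<50,100):
    if b[0]<500 and (300<b[1][0]<470 or 160<b[1][0]<250): print(b,onz('top',[b[1]],.138))
print(target([.561,-.3315,.129],YAW))
save('top7',im)
E
```

```text
38.7333 [ 0.51672191 -0.13715792  0.28994061] [ 1.21  0.16 -1.09  1.63  0.15  1.44  0.11] [ 0.56848029 -0.34759271  0.33321522] [ 0.00252698 -0.06226662 -0.00451785] 60.25431772036956
(np.int32(200), array([223. , 220.3]), array([215, 212,  18,  18], dtype=int32)) [[0.59123144 0.10128527 0.138     ]]
(np.int32(160), array([441. , 234.5]), array([436, 226,  12,  18], dtype=int32)) [[ 0.56265116 -0.33874684  0.138     ]]
(np.int32(116), array([300.9, 261.8]), array([296, 257,  11,  11], dtype=int32)) [[ 0.5077306  -0.05668065  0.138     ]]
(np.int32(225), array([173.3, 274.6]), array([164, 267,  20,  17], dtype=int32)) [[0.48107408 0.19987542 0.138     ]]
(np.int32(115), array([220.2, 272.5]), array([213, 266,  18,  15], dtype=int32)) [[0.48581204 0.10506209 0.138     ]]
(array([-195. ,   41.4,  160.9]), array([-0.0015,  0.0002, -0.0004]))
```

Call:
send_rows(xyz=[[-35, 8, 0], [-70, 16, 0], [-105, 23, 0], [-140, 30, 0], [-175, 37, 10], [-195, 41, 35], [-195, 41, 70], [-195, 41, 105], [-195, 41, 135], [-195, 41, 150]], dr=[[0, 0, 0], [0, 0, 0], [0, 0, 0], [0, 0, 0], [0, 0, 0], [0, 0, 0], [0, 0, 0], [0, 0, 0], [0, 0, 0], [0, 0, 0]])

```text
time: 39.62
position: [0.5584, -0.3311, 0.1353]
tool_rot: [-2.199, -2.234, 0.004]
ft_force: [-1.2, 0.5, 0.1]
grip_width: 0.686
grip_force: 0.0
```

Call:
send_rows(xyz=[[0, 0, 5], [0, 0, 10], [0, 0, 11], [0, 0, 11], [0, 0, 11], [0, 0, 11], [0, 0, 11], [0, 0, 11], [0, 0, 11], [0, 0, 11]], dr=[[0, 0, 0], [0, 0, 0], [0, 0, 0], [0, 0, 0], [0, 0, 0], [0, 0, 0], [0, 0, 0], [0, 0, 0], [0, 0, 0], [0, 0, 0]])

```text
time: 40.45
position: [0.5606, -0.3316, 0.129]
tool_rot: [-2.203, -2.239, 0.002]
ft_force: [0.8, -0.4, -0.3]
grip_width: 0.687
grip_force: 0.0
```

Call:
send_rows(xyz=[[0, 0, 0], [0, 0, 0], [0, 0, 0], [0, 0, 0], [0, 0, 0], [0, 0, 0], [0, 0, 0], [0, 0, 0], [0, 0, 0], [0, 0, 0]], dr=[[0, 0, 0], [0, 0, 0], [0, 0, 0], [0, 0, 0], [0, 0, 0], [0, 0, 0], [0, 0, 0], [0, 0, 0], [0, 0, 0], [0, 0, 0]], jaw=20, grip_force=25)

```text
time: 41.28
position: [0.5608, -0.3315, 0.1289]
tool_rot: [-2.203, -2.239, 0.001]
ft_force: [2.3, 0.0, -0.4]
grip_width: 0.431
grip_force: 24.9
```

```bash
python3 - <<'E'
from h import *
s=get_state();print(s['time'],s['position'],s['joint_positions'].round(2),s['ft_force'],s['grip_width']*87)
print(target(crate(53,49,290),YAW))
E
```

```text
41.2833 [ 0.56079337 -0.33154508  0.12893165] [ 1.16  0.56 -0.91  1.55  0.46  1.25  0.2 ] [ 2.27415542  0.00859956 -0.38960869] 37.50815937561873
(array([ 534.4,   35.1, -161.2]), array([-0.0011,  0.0001, -0.0004]))
```

Call:
send_rows(xyz=[[0, 0, -15], [0, 0, -45], [0, 0, -80], [0, 0, -115], [0, 0, -150], [10, 1, -172], [40, 3, -172], [75, 5, -172], [110, 7, -172], [145, 10, -172]], dr=[[0, 0, 0], [0, 0, 0], [0, 0, 0], [0, 0, 0], [0, 0, 0], [0, 0, 0], [0, 0, 0], [0, 0, 0], [0, 0, 0], [0, 0, 0]])

```text
time: 42.12
position: [0.5678, -0.1849, 0.3016]
tool_rot: [-2.203, -2.238, 0.003]
ft_force: [0.6, 0.8, -1.6]
grip_width: 0.427
grip_force: 24.9
```

Call:
send_rows(xyz=[[38, 2, 0], [76, 5, 0], [114, 7, 0], [152, 10, 0], [190, 12, 0], [228, 15, 0], [266, 17, 0], [304, 20, 0], [342, 22, 0], [375, 24, 0]], dr=[[0, 0, 0], [0, 0, 0], [0, 0, 0], [0, 0, 0], [0, 0, 0], [0, 0, 0], [0, 0, 0], [0, 0, 0], [0, 0, 0], [0, 0, 0]])

```text
time: 42.95
position: [0.5855, 0.1915, 0.3015]
tool_rot: [-2.201, -2.24, 0.002]
ft_force: [0.6, 0.2, -1.7]
grip_width: 0.43
grip_force: 24.9
```

Call:
send_rows(xyz=[[10, 1, 0], [14, 1, 0], [14, 1, 0], [14, 1, 0], [14, 1, 20], [14, 1, 40], [14, 1, 60], [14, 1, 60], [14, 1, 60], [14, 1, 60]], dr=[[0, 0, 0], [0, 0, 0], [0, 0, 0], [0, 0, 0], [0, 0, 0], [0, 0, 0], [0, 0, 0], [0, 0, 0], [0, 0, 0], [0, 0, 0]])

```text
time: 43.78
position: [0.5881, 0.2017, 0.242]
tool_rot: [2.206, 2.237, -0.0]
ft_force: [-0.1, -0.5, -1.6]
grip_width: 0.427
grip_force: 24.9
```

```bash
python3 - <<'E'
from h import *
s=get_state();print(s['time'],s['position'],s['joint_positions'].round(2),s['ft_force'],s['torque'],s['grip_width']*87)
print(target(crate(53,49,136),YAW))
E
```

```text
43.7833 [0.58812998 0.20167627 0.24203086] [ 0.43  0.46 -1.08  1.49  0.4   1.43 -0.64] [-0.0831277  -0.52765339 -1.56404225] [ 0.01432668 -0.09861278 -0.02184254] 37.16077657479191
(array([  1.7,  -0.6, 106. ]), array([-0.0001,  0.0001, -0.0028]))
```

Place, release, lift, withdraw up and look.

Call:
send_rows(xyz=[[1, 0, 15], [2, 0, 35], [2, 0, 55], [2, 0, 75], [2, 0, 90], [2, 0, 98], [2, 0, 102], [2, 0, 104], [2, 0, 106], [2, 0, 106]], dr=[[0, 0, 0], [0, 0, 0], [0, 0, 0], [0, 0, 0], [0, 0, 0], [0, 0, 0], [0, 0, 0], [0, 0, 0], [0, 0, 0], [0, 0, 0]])

```text
time: 44.62
position: [0.5875, 0.2052, 0.1355]
tool_rot: [-2.203, -2.239, 0.0]
ft_force: [-0.9, -0.1, -2.3]
grip_width: 0.431
grip_force: 24.9
```

Call:
send_rows(xyz=[[0, 0, 0], [0, 0, 0], [0, 0, 0], [0, 0, 0], [0, 0, 0], [0, 0, -10], [0, 0, -40], [0, 0, -80], [0, 0, -120], [0, 0, -155]], dr=[[0, 0, 0], [0, 0, 0], [0, 0, 0], [0, 0, 0], [0, 0, 0], [0, 0, 0], [0, 0, 0], [0, 0, 0], [0, 0, 0], [0, 0, 0]], jaw=60)

```text
time: 45.45
position: [0.5871, 0.2054, 0.2932]
tool_rot: [-2.203, -2.24, -0.001]
ft_force: [1.7, 0.5, 0.3]
grip_width: 0.69
grip_force: 0.0
```

```bash
python3 - <<'E'
from h import *
s=get_state();print(s['time'],s['position'],s['joint_positions'].round(2))
im=get_image('top')
for b in blobs(im.max(2)<50,100):
    if b[0]<500 and (270<b[1][0]<470 or 160<b[1][0]<250): print(b,onz('top',[b[1]],.05))
sub=im[190:350,270:350]; g=(sub.min(2)>85)&(sub.max(2).astype(int)-sub.min(2)<25)
for a,c,bx in blobs(g,200):print(a,c+[270,190],bx)
ys,xs=np.nonzero(g); r=cv2.minAreaRect(np.c_[xs+270,ys+190].astype(np.float32)); print(r, onz('top',cv2.boxPoints(r),.006))
save('top8',im,(80,150,360,350),2.8)
E
```

```text
45.45 [0.58711955 0.20539698 0.29320947] [ 0.43  0.43 -1.09  1.42  0.38  1.52 -0.63]
(np.int32(167), array([204.9, 226.4]), array([202, 208,   6,  36], dtype=int32)) [[0.58804003 0.15257757 0.05      ]]
(np.int32(297), array([174.5, 221.8]), array([165, 213,  20,  19], dtype=int32)) [[0.5981274  0.22039454 0.05      ]]
(np.int32(225), array([222.8, 220.4]), array([215, 212,  18,  18], dtype=int32)) [[0.60136877 0.11326705 0.05      ]]
(np.int32(153), array([193.1, 232.4]), array([181, 215,  18,  28], dtype=int32)) [[0.57473888 0.17838263 0.05      ]]
(np.int32(289), array([221.2, 274.3]), array([212, 265,  20,  19], dtype=int32)) [[0.48358801 0.11466878 0.05      ]]
2286 [301.  263.1] [ 20  16  23 116]
((300.8527526855469, 263.4585876464844), (21.57815170288086, 115.14029693603516), 0.6510604023933411) [[ 0.38197371 -0.03324236  0.006     ]
 [ 0.64030362 -0.03597893  0.006     ]
 [ 0.63973853 -0.08519414  0.006     ]
 [ 0.38166242 -0.08110064  0.006     ]]
```

View pics/top8.png

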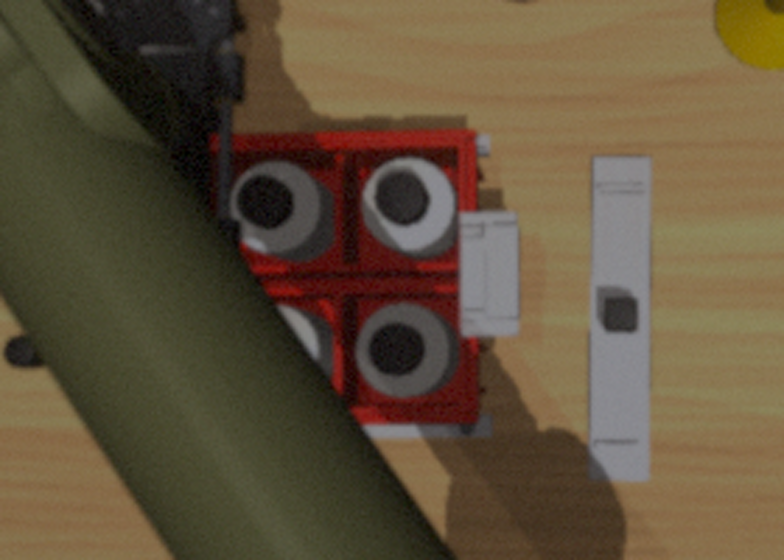

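```bash
python3 - <<'E'
from h import *
print(target([.511,-.0585,.0345],-.0145))
E
```

```text
(array([-265.5,  -85.4,  264.1]), array([ 0.0098, -0.0042,  0.0307]))
```

Call:
send_rows(xyz=[[-33, -10, 0], [-66, -21, 0], [-99, -32, 0], [-132, -42, 0], [-165, -53, 0], [-198, -64, 0], [-231, -75, 10], [-258, -83, 40], [-265, -85, 75], [-265, -85, 110]], dr=[[0, 0, 0], [0, 0, 0.01], [0, 0, 0.02], [0, 0, 0.03], [0, 0, 0.031], [0, 0, 0.031], [0, 0, 0.031], [0, 0, 0.031], [0, 0, 0.031], [0, 0, 0.031]])

```text
time: 46.33
position: [0.5062, -0.0658, 0.1797]
tool_rot: [2.243, 2.195, -0.004]
ft_force: [1.0, 0.2, -0.5]
grip_width: 0.688
grip_force: 0.0
```

Call:
send_rows(xyz=[[0, 0, 30], [0, 0, 60], [0, 0, 80], [0, 0, 90], [0, 0, 90], [0, 0, 90], [0, 0, 90], [0, 0, 90], [0, 0, 90], [0, 0, 90]], dr=[[0, 0, 0], [0, 0, 0], [0, 0, 0], [0, 0, 0], [0, 0, 0], [0, 0, 0], [0, 0, 0], [0, 0, 0], [0, 0, 0], [0, 0, 0]])

```text
time: 47.17
position: [0.5069, -0.0617, 0.0908]
tool_rot: [2.238, 2.204, -0.001]
ft_force: [-0.1, -0.2, -0.4]
grip_width: 0.689
grip_force: 0.0
```

```bash
python3 - <<'E'
from h import *
s=get_state();print(s['time'],s['position'],s['joint_positions'].round(2))
print(target([.511,-.0585,.0345],-.0145))
im=get_image('top')
for b in blobs(im.max(2)<50,100):
    if b[0]<500 and (160<b[1][0]<250): print(b,onz('top',[b[1]],.14))
E
```

```text
47.1667 [ 0.50685021 -0.0616795   0.09084095] [ 0.99  0.31 -1.04  1.94  0.31  1.06 -0.19]
(array([ 3.3,  4.1, 56.3]), array([ 0.0001,  0.001 , -0.0008]))
(np.int32(100), array([204.9, 226.4]), array([203, 208,   5,  36], dtype=int32)) [[0.57850294 0.13766904 0.14      ]]
(np.int32(260), array([174.5, 221.5]), array([165, 213,  19,  18], dtype=int32)) [[0.58841761 0.20021221 0.14      ]]
(np.int32(243), array([223.2, 220.4]), array([215, 212,  18,  18], dtype=int32)) [[0.59079227 0.10061176 0.14      ]]
(np.int32(119), array([204.8, 275.6]), array([203, 256,   5,  38], dtype=int32)) [[0.47943944 0.13567652 0.14      ]]
(np.int32(264), array([173.4, 274.6]), array([164, 266,  20,  18], dtype=int32)) [[0.4810468  0.19922498 0.14      ]]
(np.int32(215), array([221. , 273.8]), array([213, 266,  18,  17], dtype=int32)) [[0.48319564 0.10313837 0.14      ]]
```

Call:
send_rows(xyz=[[3, 4, 15], [3, 4, 30], [3, 4, 45], [3, 4, 53], [3, 4, 57], [3, 4, 57], [3, 4, 57], [3, 4, 57], [3, 4, 57], [3, 4, 57]], dr=[[0, 0, 0], [0, 0, 0], [0, 0, 0], [0, 0, 0], [0, 0, 0], [0, 0, 0], [0, 0, 0], [0, 0, 0], [0, 0, 0], [0, 0, 0]])

```text
time: 48.05
position: [0.5107, -0.0586, 0.0335]
tool_rot: [2.238, 2.204, -0.001]
ft_force: [-0.6, 0.7, -0.1]
grip_width: 0.689
grip_force: 0.0
```

Call:
send_rows(xyz=[[0, 0, 0], [0, 0, 0], [0, 0, 0], [0, 0, 0], [0, 0, 0], [0, 0, 0], [0, 0, 0], [0, 0, 0], [0, 0, 0], [0, 0, 0]], dr=[[0, 0, 0], [0, 0, 0], [0, 0, 0], [0, 0, 0], [0, 0, 0], [0, 0, 0], [0, 0, 0], [0, 0, 0], [0, 0, 0], [0, 0, 0]], jaw=15, grip_force=35)

```text
time: 48.88
position: [0.5105, -0.0585, 0.033]
tool_rot: [-2.238, -2.204, 0.001]
ft_force: [1.7, 0.5, -0.3]
grip_width: 0.293
grip_force: 35.0
```

```bash
python3 - <<'E'
from h import *
s=get_state();print(s['time'],s['position'],s['tool_rot'],s['joint_positions'].round(2),s['ft_force'],s['grip_width']*87)
print(target(crate(0,28,260),H0))
E
```

```text
48.8833 [ 0.51047577 -0.05850856  0.03300283] [-2.23768110e+00 -2.20438576e+00  1.08315905e-03] [ 0.91  0.41 -0.97  1.97  0.41  0.97 -0.28] [ 1.7392336   0.46598801 -0.3231064 ] 25.504960545282117
(array([ 240.3,   20.6, -227.1]), array([-5.0000e-04,  8.0000e-04,  1.5393e+00]))
```

Call:
send_rows(xyz=[[0, 0, -8], [0, 0, -25], [0, 0, -50], [0, 0, -80], [0, 0, -110], [0, 0, -140], [0, 0, -170], [0, 0, -200], [0, 0, -220], [0, 0, -228]], dr=[[0, 0, 0], [0, 0, 0], [0, 0, 0], [0, 0, 0], [0, 0, 0], [0, 0, 0], [0, 0, 0], [0, 0, 0], [0, 0, 0], [0, 0, 0]])

```text
time: 49.72
position: [0.5113, -0.058, 0.2639]
tool_rot: [2.236, 2.203, -0.0]
ft_force: [0.6, -0.3, -4.0]
grip_width: 0.296
grip_force: 35.0
```

Call:
send_rows(xyz=[[15, 1, 0], [40, 3, 0], [66, 6, 0], [92, 8, 0], [118, 10, 0], [144, 12, 0], [170, 15, 0], [196, 17, 0], [222, 19, 0], [240, 21, 0]], dr=[[0, 0, 0.06], [0, 0, 0.16], [0, 0, 0.27], [0, 0, 0.38], [0, 0, 0.49], [0, 0, 0.6], [0, 0, 0.71], [0, 0, 0.82], [0, 0, 0.93], [0, 0, 1.04]])

```text
time: 50.55
position: [0.5334, 0.184, 0.2594]
tool_rot: [-3.037, -0.797, 0.007]
ft_force: [-1.0, 0.8, -3.7]
grip_width: 0.297
grip_force: 35.0
```

Call:
send_rows(xyz=[[0, 0, 0], [0, 0, 0], [0, 0, 0], [0, 0, 0], [0, 0, 0], [0, 0, 0], [0, 0, 0], [0, 0, 0], [0, 0, 0], [0, 0, 0]], dr=[[0, 0, 0.1], [0, 0, 0.2], [0, 0, 0.3], [0, 0, 0.4], [0, 0, 0.46], [0, 0, 0.5], [0, 0, 0.5], [0, 0, 0.5], [0, 0, 0.5], [0, 0, 0.5]])

```text
time: 51.38
position: [0.5348, 0.1811, 0.2604]
tool_rot: [3.141, 0.026, -0.004]
ft_force: [0.3, -0.5, -3.6]
grip_width: 0.292
grip_force: 35.0
```

```bash
python3 - <<'E'
from h import *
s=get_state();print(s['time'],wc(s['position']),s['tool_rot'],s['joint_positions'].round(2),s['ft_force'],s['torque'],s['grip_width']*87)
print(target(crate(1,28,175),H0))
im=get_image('top');save('top9',im,(90,170,290,320),4)
E
```

```text
51.3833 [ -0.   27.6 260.4] [ 3.14119276  0.026132   -0.00369184] [ 0.48  0.25 -0.99  1.61  0.21  1.4  -2.09] [ 0.30124571 -0.53855983 -3.57511389] [ 0.05019932  0.03056742 -0.01236872] 25.420959131004192
(array([ 1.2, -0.4, 85.4]), array([0.0003, 0.0024, 0.0001]))
```

View pics/top9.png

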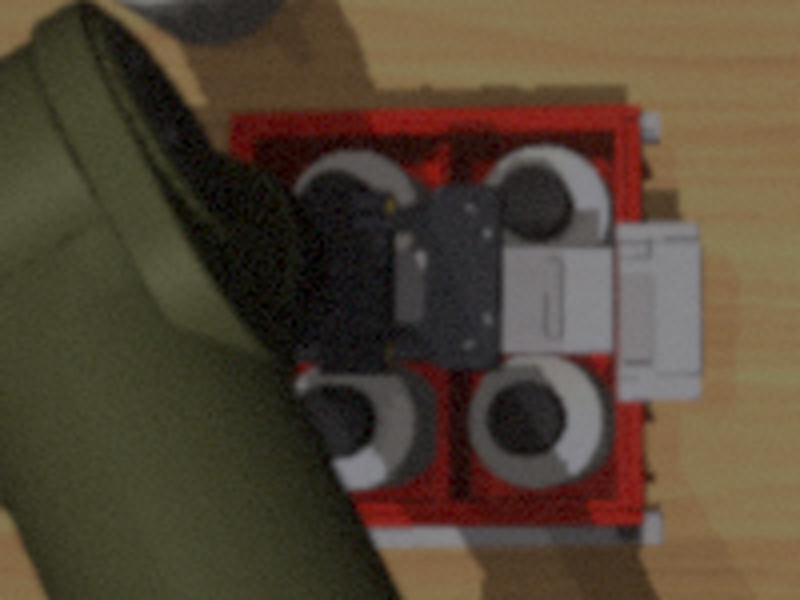

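```bash
python3 - <<'E'
from h import *
c=lambda L:np.array(L)/4-0.375+np.array([90,170])
for z,L in((.233,[[600,247],[600,353],[520,246],[520,352]]),(.14,[[660,222],[660,399]])):
    P=onz('top',c(L),z); print([wc(p) for p in P],[np.linalg.norm(P[i]-P[i+1]) for i in range(0,len(P),2)])
E
```

```text
[array([ 22.6, -96.2, 233. ]), array([-26.1, -96.1, 233. ]), array([ 23.7, -59.2, 233. ]), array([-25.1, -59.3, 233. ])] [np.float64(0.048715038390998486), np.float64(0.04879369577825715)]
[array([  44. , -117.6,  140. ]), array([ -44.9, -117. ,  140. ])] [np.float64(0.08894804849610402)]
```

Call:
send_rows(xyz=[[1, 0, 15], [1, 0, 30], [1, 0, 45], [1, 0, 60], [1, 0, 75], [1, 0, 88], [1, 0, 94], [1, 0, 98], [1, 0, 100], [1, 0, 101]], dr=[[0, 0.002, -0.008], [0, 0.002, -0.008], [0, 0.002, -0.008], [0, 0.002, -0.008], [0, 0.002, -0.008], [0, 0.002, -0.008], [0, 0.002, -0.008], [0, 0.002, -0.008], [0, 0.002, -0.008], [0, 0.002, -0.008]])

```text
time: 52.27
position: [0.5362, 0.1814, 0.1601]
tool_rot: [-3.141, -0.038, -0.002]
ft_force: [0.8, 0.4, -3.0]
grip_width: 0.3
grip_force: 35.0
```

Call:
send_rows(xyz=[[0, 0, 0.5], [0, 0, 1], [0, 0, 1.5], [0, 0, 2], [0, 0, 2], [0, 0, 2], [0, 0, 2], [0, 0, 2], [0, 0, 2], [0, 0, 2]], dr=[[0, 0, 0], [0, 0, 0], [0, 0, 0], [0, 0, 0], [0, 0, 0], [0, 0, 0], [0, 0, 0], [0, 0, 0], [0, 0, 0], [0, 0, 0]])

```text
time: 53.1
position: [0.536, 0.1812, 0.1578]
tool_rot: [3.141, 0.037, 0.001]
ft_force: [0.1, 0.4, -2.7]
grip_width: 0.296
grip_force: 35.0
```

```bash
python3 - <<'E'
from h import *
s=get_state();print(s['time'],wc(s['position']),s['tool_rot'],s['ft_force'],s['torque'],s['grip_width']*87)
print(target(crate(1,0,157),H0))
E
```

```text
53.1 [  1.1  27.7 157.8] [3.14122589e+00 3.74668659e-02 8.95591790e-04] [ 0.06804483  0.37398908 -2.71332597] [ 0.01410831 -0.00606363  0.01507381] 25.72915672195116
(array([-0.3, 27.7,  0.9]), array([ 0.0001, -0.0006,  0.0074]))
```

Call:
send_rows(xyz=[[0, 0, 0.5], [0, 0, 1], [0, 0, 1.5], [0, 0, 2], [0, 0, 2], [0, 0, 2], [0, 0, 2], [0, 0, 2], [0, 0, 2], [0, 0, 2]], dr=[[0, 0, 0], [0, 0, 0], [0, 0, 0], [0, 0, 0], [0, 0, 0], [0, 0, 0], [0, 0, 0], [0, 0, 0], [0, 0, 0], [0, 0, 0]])

```text
time: 53.93
position: [0.536, 0.1812, 0.157]
tool_rot: [3.141, 0.037, 0.001]
ft_force: [-3.0, -1.6, 5.4]
grip_width: 0.295
grip_force: 35.0
```

```bash
python3 - <<'E'
from h import *
s=get_state();print(s['time'],wc(s['position']),s['tool_rot'],s['ft_force'],s['torque'],s['grip_width']*87)
im=get_image('scene');save('sc10',im,(230,110,370,215),5)
E
```

```text
53.9333 [  1.2  27.7 157. ] [3.14059130e+00 3.71250267e-02 1.22662279e-03] [-3.03268013 -1.55500999  5.44898997] [-0.15935255  0.78319485  0.022218  ] 25.694294822784602
```

View pics/sc10.png

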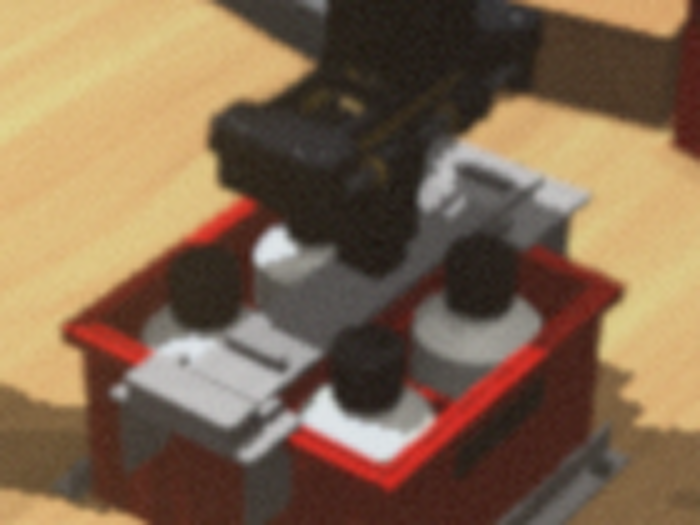

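Call:
send_rows(xyz=[[0, 0, -1], [0, 3, -1], [0, 7, -1], [0, 11, -1], [0, 15, -1], [0, 19, -1], [0, 23, -1], [0, 26, -1], [0, 28, -1], [0, 28, -1]], dr=[[0, 0, 0], [0, 0, 0], [0, 0, 0], [0, 0, 0], [0, 0, 0], [0, 0, 0], [0, 0, 0], [0, 0, 0.003], [0, 0, 0.005], [0, 0, 0.005]])

```text
time: 54.82
position: [0.5368, 0.1525, 0.157]
tool_rot: [3.141, 0.028, 0.001]
ft_force: [0.1, 0.5, 2.3]
grip_width: 0.299
grip_force: 35.0
```

```bash
python3 - <<'E'
from h import *
s=get_state();print(s['time'],wc(s['position']),s['tool_rot'],s['ft_force'],s['torque'],s['grip_width']*87)
E
```

```text
54.8167 [  1.5  -1.  157. ] [3.14089556e+00 2.81150375e-02 1.22978648e-03] [0.07394487 0.53550109 2.30954111] [0.34870807 0.09764353 0.03356965] 26.03003749571377
```

Call:
send_rows(xyz=[[0, 0, 0], [0, 0, 0], [0, 0, 0], [0, 0, 0], [0, 0, -10], [0, 0, -35], [0, 0, -60], [0, 0, -85], [0, 0, -105], [0, 0, -110]], dr=[[0, 0, 0], [0, 0, 0], [0, 0, 0], [0, 0, 0], [0, 0, 0], [0, 0, 0], [0, 0, 0], [0, 0, 0], [0, 0, 0], [0, 0, 0]], jaw=50)

```text
time: 55.65
position: [0.5381, 0.1542, 0.2712]
tool_rot: [-3.141, -0.03, -0.01]
ft_force: [0.5, 0.3, -0.4]
grip_width: 0.578
grip_force: 0.0
```

Call:
send_rows(xyz=[[-5, -20, 0], [-10, -40, 0], [-16, -62, 0], [-22, -84, 0], [-28, -106, 0], [-34, -128, 0], [-39, -150, 0], [-45, -172, 0], [-51, -194, 0], [-54, -208, 0]], dr=[[0, 0, -0.1], [0, 0, -0.2], [0, 0, -0.31], [0, 0, -0.42], [0, 0, -0.53], [0, 0, -0.64], [0, 0, -0.75], [0, 0, -0.86], [0, 0, -0.97], [0, 0, -1.08]])

```text
time: 56.48
position: [0.4769, 0.3625, 0.2667]
tool_rot: [-2.672, -1.651, -0.0]
ft_force: [-0.6, 0.2, 0.1]
grip_width: 0.572
grip_force: 0.0
```

Call:
send_rows(xyz=[[0, 0, 0], [0, 0, 0], [0, 0, 0], [0, 0, 0], [0, 0, 0], [0, 0, 0], [0, 0, 0], [0, 0, 0], [0, 0, 0], [0, 0, 0]], dr=[[0, 0, -0.1], [0, 0, -0.2], [0, 0, -0.3], [0, 0, -0.4], [0, 0, -0.48], [0, 0, -0.52], [0, 0, -0.52], [0, 0, -0.52], [0, 0, -0.52], [0, 0, -0.52]])

```text
time: 57.32
position: [0.4786, 0.3601, 0.2667]
tool_rot: [2.168, 2.273, 0.0]
ft_force: [-0.1, 0.4, -0.8]
grip_width: 0.577
grip_force: 0.0
```

```bash
python3 - <<'E'
from h import *
s=get_state();print(s['time'],wc(s['position']),s['tool_rot'],s['joint_positions'].round(2),s['ft_force'],s['torque'],s['grip_width']*87)
im=get_image('top');save('top11',im,(60,170,280,320),3.6)
print(target(crate(-54.5,207.5,171),H0+1.6))
E
```

```text
57.3167 [-53.2 207.5 266.7] [2.16788206e+00 2.27277683e+00 1.33242254e-04] [ 0.27  0.49 -1.29  1.51  0.47  1.49 -0.98] [-0.10304589  0.39079117 -0.79827656] [-0.01860427 -0.08422888 -0.04161343] 50.18486045084945
(array([ 0.1, -1.3, 95.7]), array([0.0006, 0.0004, 0.0017]))
```

View pics/top11.png

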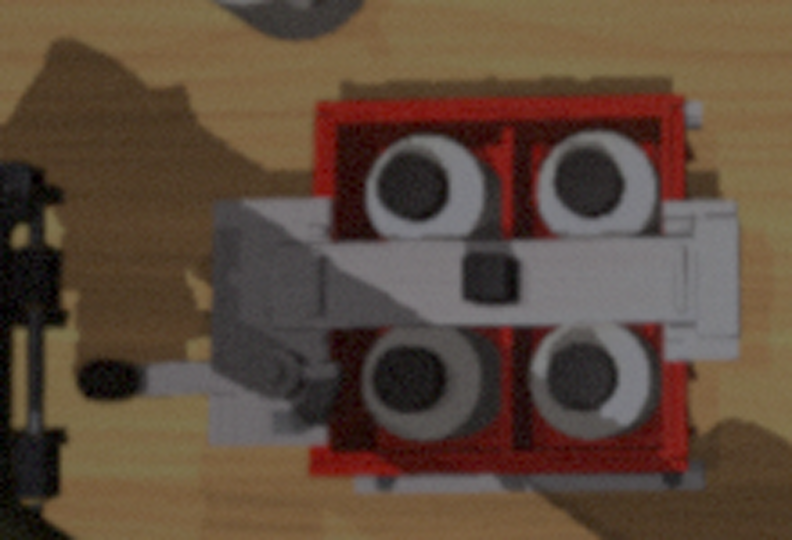

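Call:
send_rows(xyz=[[0, -1, 15], [0, -1, 35], [0, -1, 55], [0, -1, 70], [0, -1, 82], [0, -1, 90], [0, -1, 94], [0, -1, 95], [0, -1, 95], [0, -1, 95]], dr=[[0, 0, 0], [0, 0, 0], [0, 0, 0], [0, 0, 0], [0, 0, 0], [0, 0, 0], [0, 0, 0], [0, 0, 0], [0, 0, 0], [0, 0, 0]])

```text
time: 58.2
position: [0.478, 0.3606, 0.1726]
tool_rot: [2.167, 2.274, 0.003]
ft_force: [-0.4, -0.0, 0.4]
grip_width: 0.573
grip_force: 0.0
```

Call:
send_rows(xyz=[[0, 0, 0], [0, 0, 0], [0, 0, 0], [0, 0, 0], [0, 0, 0], [0, 0, 0], [0, 0, 0], [0, 0, 0], [0, 0, 0], [0, 0, 0]], dr=[[0, 0, 0], [0, 0, 0], [0, 0, 0], [0, 0, 0], [0, 0, 0], [0, 0, 0], [0, 0, 0], [0, 0, 0], [0, 0, 0], [0, 0, 0]], jaw=15, grip_force=8)

```text
time: 59.03
position: [0.478, 0.3602, 0.1719]
tool_rot: [2.167, 2.274, 0.001]
ft_force: [1.2, 0.6, 0.3]
grip_width: 0.277
grip_force: 8.0
```

```bash
python3 - <<'E'
from h import *
s=get_state();p=wc(s['position']);print(s['time'],p,s['ft_force'],s['grip_width']*87,s['grip_force'])
print(np.arctan2(p[1]-120,p[0]+50),np.hypot(p[1]-120,p[0]+50))
E
```

```text
59.0333 [-53.9 207.6 171.9] [1.24536301 0.64813834 0.25282946] 24.087722387051596 8.000158017966896
1.6152874952544822 87.68677209248838
```

Call:
send_rows(xyz=[[-0.3, 7, -0.4], [-1.1, 14, -0.9], [-2.5, 21, -1.3], [-4.5, 27.7, -1.7], [-6.9, 34.3, -2.1], [-9.9, 40.6, -2.5], [-13.4, 46.7, -2.9], [-17.4, 52.6, -3.4], [-21.8, 58, -3.8], [-26.7, 63.1, -4.2]], dr=[[0, 0, 0.08], [0, 0, 0.16], [0, 0, 0.24], [0, 0, 0.32], [0, 0, 0.4], [0, 0, 0.48], [0, 0, 0.56], [0, 0, 0.64], [0, 0, 0.72], [0, 0, 0.8]])

```text
time: 59.87
position: [0.539, 0.3399, 0.1761]
tool_rot: [-2.877, -1.248, 0.002]
ft_force: [-3.5, 4.7, 0.8]
grip_width: 0.275
grip_force: 8.0
```

Call:
send_rows(xyz=[[-0.3, 7, -0.4], [-1.1, 14, -1.3], [-2.5, 21, -1.1], [-4.5, 27.7, 0.6], [-6.9, 34.3, 2.3], [-9.9, 40.6, 3.8], [-13.4, 46.7, 5.4], [-17.4, 52.6, 7], [-21.8, 58, 7.8], [-26.7, 63.1, 7.8]], dr=[[0, 0, 0.08], [0, 0, 0.16], [0, 0, 0.24], [0, 0, 0.32], [0, 0, 0.4], [0, 0, 0.48], [0, 0, 0.56], [0, 0, 0.64], [0, 0, 0.72], [0, 0, 0.8]])

```text
time: 60.7
position: [0.5695, 0.2769, 0.1693]
tool_rot: [-3.136, -0.027, -0.002]
ft_force: [-0.8, 5.0, 2.5]
grip_width: 0.275
grip_force: 8.0
```

Call:
send_rows(xyz=[[0, 1, 0], [0, 2, 0], [0, 3, 0], [0, 3, 0], [0, 3, 0], [0, 3, 0], [0, 3, 0], [0, 3, 0], [0, 3, 0], [0, 3, 0]], dr=[[0, 0, 0], [0, 0, 0], [0, 0, 0], [0, 0, 0], [0, 0, 0], [0, 0, 0], [0, 0, 0], [0, 0, 0], [0, 0, 0], [0, 0, 0]])

```text
time: 61.53
position: [0.5699, 0.2739, 0.1693]
tool_rot: [-3.137, -0.036, -0.004]
ft_force: [1.2, 6.2, 2.4]
grip_width: 0.272
grip_force: 8.0
```

```bash
python3 - <<'E'
from h import *
s=get_state();p=wc(s['position']);print(s['time'],p,s['ft_force'],s['grip_width']*87,s['grip_force'])
print(np.arctan2(p[1]-120,p[0]+50),np.hypot(p[1]-120,p[0]+50))
E
```

```text
61.5333 [ 36.5 119.8 169.3] [1.24796429 6.22077109 2.42640947] 23.65349491067585 8.002267240080982
-0.0023121346081169105 86.50023121356382
```

Locked angle reached. Release, rise, back away and check.

Call:
send_rows(xyz=[[0, 0, 0], [0, 0, 0], [0, 0, 0], [0, 0, 0], [0, 0, -10], [0, 0, -35], [0, 0, -65], [0, 0, -95], [0, 0, -125], [0, 0, -150]], dr=[[0, 0, 0], [0, 0, 0], [0, 0, 0], [0, 0, 0], [0, 0, 0], [0, 0, 0], [0, 0, 0], [0, 0, 0], [0, 0, 0], [0, 0, 0]], jaw=50)

```text
time: 62.37
position: [0.5699, 0.2705, 0.3212]
tool_rot: [3.141, 0.029, 0.003]
ft_force: [0.9, -0.2, 1.0]
grip_width: 0.577
grip_force: 0.0
```

Call:
send_rows(xyz=[[-6, 35, 0], [-12, 70, 0], [-18, 105, 0], [-24, 140, 0], [-30, 175, 0], [-36, 210, 0], [-40, 245, 0], [-40, 280, 0], [-40, 315, 0], [-40, 340, 0]], dr=[[0, 0, -0.05], [0, 0, -0.1], [0, 0, -0.2], [0, 0, -0.3], [0, 0, -0.4], [0, 0, -0.5], [0, 0, -0.6], [0, 0, -0.7], [0, 0, -0.7], [0, 0, -0.7]])

```text
time: 63.2
position: [0.5354, -0.0743, 0.3189]
tool_rot: [2.94, 1.099, -0.001]
ft_force: [-0.2, -0.1, -0.3]
grip_width: 0.571
grip_force: 0.0
```

```bash
python3 - <<'E'
from h import *
s=get_state();print(s['time'],s['position'])
a=get_image('top')[170:320,90:290]; b=get_image('scene')[110:260,220:420]
cv2.imwrite('pics/fin.png',cv2.resize(np.hstack([a,b]),None,fx=2,fy=2,interpolation=cv2.INTER_CUBIC)[:,:,::-1])
for w in blobs(a.max(2)<50,60): print(w[0],w[1]+[90,170],w[2])
E
```

```text
63.2 [ 0.53543498 -0.0743204   0.31885305]
133 [158.2 222.9] [64 36 10 30]
250 [174.6 221.6] [76 43 18 18]
225 [223.1 220.3] [125  42  18  18]
132 [135.4 228.8] [38 53 15 12]
1075 [274.4 269.8] [165  52  35  98]
176 [196. 247.] [99 71 15 13]
207 [157.2 279.6] [61 92 13 33]
241 [173.3 274.5] [75 97 19 17]
151 [220.8 272.6] [123  96  18  16]
```

View pics/fin.png

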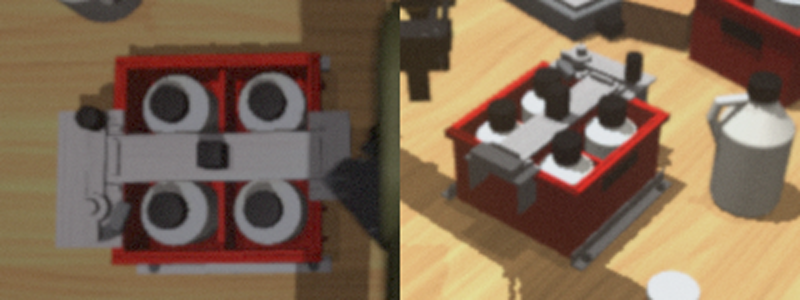

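The knob is at (135.4, 228.8) and the grip at (196, 247), both back within half a pixel of where they started. All four bottles are upright, one to a cell.

```bash
python3 -c "
from bench import *
print(close_job())"
```

```text
the job is handed in; nothing more can be done
None
```

I handed the job in at about 63 s: all four bottles stand in the crate, one to a cell, the bar is home under the hook, and the keeper handle is turned back over it to its locked position; the jar, funnel and jug were not touched.

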